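# Lock the stamps and ink away in the roll-top desk safe

### The job

Put the office things lying on the desk away for the night: unlock the roll-top desk safe by pushing its knob in and turning it past the safety stop, roll the cover right back, and stand every rubber stamp upright on the red mat inside and every ink carton upright on the blue mat. Then roll the cover fully shut, push the knob in again and turn it back so that the red tongue locks the cover and the knob springs out. Never force the knob past its stop without pushing it in, and leave the pen pot, the tape roll and the parcel where they are.

Things in the scene. Friction and masses are not known exactly. Their poses are not given: they have to be found in the camera images.
- safe: wooden roll-top safe, fixed, 290 (x) x 360 (y) x 192 mm high, grey lock housing at its front right. Origin: centre of its underside; x points from its front (handle side, towards the robot) to its back, y to its left. Its trays lie x -132 to 23 mm, |y| 3 to 170 mm; front board 45 mm high, divider and tray backs 50 mm, end walls (|y| 170 to 180 mm) follow the cover's curve
- cover (a joint): slatted curved cover (tambour), a 95 degree arc of radius 145 mm about a level axis along the safe's y. 0 = fully shut, grows as it rolls up and back, 1.6 rad = right back, the trays then open to above and the front. Stays where it is left; takes 2 to 6 N at the handle. While the tongue lies over the end of its handle bar it can lift only about 0.03 rad
- cover_axis (a point): point on the cover's axis, in the middle of the safe, 35 mm above the desk; axes as those of the safe
- cover_handle (a point): middle of the cover's round steel bar, 12 mm thick, lying along the safe's y, free for 110 mm to either side, 39 mm clear of the slats. It moves on a circle of radius 190 mm about point cover_axis, in the safe's x-z plane: 10 degrees above level in front of the axis when shut (68 mm above the desk), 102 degrees round, just past the top, when right back (221 mm above the desk)
- latch (a joint): turning of the lock knob and its red tongue about its upright axis, positive counter-clockwise from above. 0-0.25 rad = locked, tongue over the bar's end; then a tab on the knob meets a yellow stop, which lets it by, either way, only while the knob is pushed in 6 mm or more; 1.0-1.25 rad (end) = unlocked, sprung out beyond the stop. Let go in between it stays pushed in. Friction 0.04 N m
- knob (a joint): how far the lock knob is pushed down into its housing, 0 = sprung out, 0.008 m = fully in; the spring takes 4 N at the start and 12 N fully in
- knob_grip (a point): point on the lock knob's upright axis, on its black grip bar, 133 mm above the desk when sprung out, 12 mm below the bar's top. The bar is 14 mm thick, 44 mm long (along this point's y axis, which turns with the knob), 36 mm high, on a round skirt of 48 mm diameter whose top is 23 mm below this point. At latch 0 the point's axes are the safe's
- mat_red: red mat, 150 x 162 x 2 mm, the floor of one of the two trays inside the safe (left or right: it varies), its top 17 mm above the desk; origin at the centre of its underside, axes as those of the safe. Hidden by the cover when shut. For the stamps
- mat_blue: blue mat, as the red one, in the other tray. For the ink cartons
- stamp1: rubber stamp, 70 mm high, 70 g: black foot of 44 mm diameter, thin neck, round wooden handle of 28 mm diameter from 46 to 64 mm above its foot, with a red band. Origin: centre of its underside, z up along it. May be absent
- stamp2: rubber stamp like stamp1. May be absent
- carton1: white ink carton with a blue stripe, 46 (x) x 40 (y) x 58 mm high, about 80 g; origin: centre of its underside. May be absent
- carton2: ink carton like carton1. May be absent
- pen_pot: white pot with pens, 72 mm in diameter, 165 mm high with pens; origin: centre of its underside. To be left alone
- tape_roll: roll of orange tape lying flat, 90 mm in diameter, 25 mm high; origin: centre of its underside. To be left alone
- parcel: cardboard parcel, 120 x 90 x 70 mm, on the desk right of the safe; origin: centre of its underside. To be left alone
Mind the look-alikes: they are no part of the job. Leave any pink or yellow look-alike of the stamp1 alone. Leave any pink look-alike of the carton1 alone.

How it is judged:
On the way, in this order (a step that is already met when the one before it is completed fails the run):
1. the knob is turned past its safety stop to unlocked, and sprung out (value of joint latch above 0.9 rad and value of joint knob below 0.003 m), for 0.2 s.
2. the cover is rolled right back (value of joint cover above 1.4 rad), for 0.2 s.
3. every stamp stands on the red mat and every carton on the blue mat, the cover still open, the robot clear of them (x of stamp1 in the frame of mat_red between -0.078 and 0.078 m and y of stamp1 in the frame of mat_red between -0.084 and 0.084 m and z of each of stamp1, stamp2 in the frame of mat_red below 0.012 m and angle between each of stamp1, carton1, stamp2, carton2's own z axis and vertical below 0.2 rad and linear speed of each of stamp1, carton1, stamp2, carton2 below 0.03 m/s and x of carton1 in the frame of mat_blue between -0.078 and 0.078 m and y of carton1 in the frame of mat_blue between -0.084 and 0.084 m and z of each of carton1, carton2 in the frame of mat_blue below 0.012 m and x of stamp2 in the frame of mat_red between -0.078 and 0.078 m and y of stamp2 in the frame of mat_red between -0.084 and 0.084 m and x of carton2 in the frame of mat_blue between -0.078 and 0.078 m and y of carton2 in the frame of mat_blue between -0.084 and 0.084 m and value of joint cover above 1.2 rad and contact force between the fingers and stamp1 below 0.1 N and contact force between the fingers and stamp2 below 0.1 N and contact force between the fingers and carton1 below 0.1 N and contact force between the fingers and carton2 below 0.1 N), for 0.2 s.
4. the cover is rolled fully shut (value of joint cover below 0.04 rad), for 0.2 s.
At the end, for the whole second after the job is handed in: Cover shut (under 0.04 rad), knob turned back past its stop to locked (latch under 0.32 rad) and sprung out (under 3 mm in), every present stamp standing on the red mat and every present carton on the blue mat (origin over the mat, tilt under 0.2 rad), at rest (x of stamp1 in the frame of mat_red between -0.078 and 0.078 m and y of stamp1 in the frame of mat_red between -0.084 and 0.084 m and z of each of stamp1, stamp2 in the frame of mat_red below 0.012 m and angle between each of stamp1, carton1, stamp2, carton2's own z axis and vertical below 0.2 rad and linear speed of each of stamp1, carton1, stamp2, carton2 below 0.03 m/s and x of carton1 in the frame of mat_blue between -0.078 and 0.078 m and y of carton1 in the frame of mat_blue between -0.084 and 0.084 m and z of each of carton1, carton2 in the frame of mat_blue below 0.012 m and x of stamp2 in the frame of mat_red between -0.078 and 0.078 m and y of stamp2 in the frame of mat_red between -0.084 and 0.084 m and x of carton2 in the frame of mat_blue between -0.078 and 0.078 m and y of carton2 in the frame of mat_blue between -0.084 and 0.084 m and value of joint cover below 0.04 rad and value of joint latch below 0.32 rad and value of joint knob below 0.003 m); the robot touches nothing.
It fails at once if the knob is forced past its stop without being pushed in (value of joint latch between 0.45 and 0.8 rad and value of joint knob below 0.003 m).
It fails at once if the pen pot is pushed away or tipped (distance of pen_pot from where it was at the start of the episode above 0.03 m or angle between pen_pot's own z axis and vertical above 0.3 rad).
It fails at once if the tape roll is pushed away or tipped (distance of tape_roll from where it was at the start of the episode above 0.03 m or angle between tape_roll's own z axis and vertical above 0.3 rad).
It fails at once if the parcel is pushed away or tipped (distance of parcel from where it was at the start of the episode above 0.03 m or angle between parcel's own z axis and vertical above 0.3 rad).
Of stamp1, stamp2, carton1, carton2 only 2 to 4 are there at a start; the rules pass over those that are not, and their reading is None.
At some moment in a run one of stamp1, stamp2, carton1, carton2 may be knocked a few centimetres aside while the robot is not near it.
It also fails if it takes over 210 s, if anything falls off the work surface, if the arm or the gripper's body presses on something with over 40 N, if the wrist force passes 120 N, or if a joint passes its speed limit or range.

### The arm

A 6-joint arm with a two-finger parallel gripper is mounted at the origin on the work surface. World frame = base frame: x ahead of the robot, y to its left, z up, the work surface at z = 0. Lengths are in m, angles in rad, forces in N, time in s.
With the tool pointing down it reaches from about 0.225 to 0.725 m from the base axis. Payload 3.1 kg.
Tool frame: the origin (TCP) lies at the very end of the fingers, on their centre line; the grasp point (between the pads) lies 19 mm behind it; z points along the fingers, y is the line along which they close (so a half turn about z gives the same grasp; the last joint's range is limited). The gripper opens to 85 mm and grips with 20 to 120 N. Pads are 22 mm wide; open, the fingers measure 114 mm over their backs; the gripper's body (76 mm by 85 mm) begins 54 mm behind the grasp point. The pads swing forward as they close: fully open they stand 13 mm farther back than shut.
Start: joints at [-1.338, 0.048, 0.099, 1.622, 0, 1.443], TCP at [0.185, -0.491, 0.231] pointing down, gripper open.
Joint ranges: [-2.91, 2.91], [-0.99, 1.94], [-1.21, 1.42], [-2.12, 2.29], [-1.49, 1.47], [-3.14, 3.14]. Speed limits (rad/s): [2.79, 2.79, 3.14, 3.14, 3.14, 3.14].

### API

Orientations are given as a rotation vector (axis times angle).
In Python, from bench import telemetry, cams, finish_job gives the robot as it stands.
- The arm moves only by the tool play_rows, never from a script. Its argument "increments" is a list of rows, each an object of numbers: "hand": the opening, from 0 (shut) to 1 (fully open); "x", "y", "z": the shift along the tool's x, y, z in m; "rx", "ry", "rz": the turn, a rotation vector about the tool's x, y, z in degrees. In form: [{"hand": .., "x": .., "y": .., "z": .., "rx": .., "ry": .., "rz": ..}, ...]. A call has 1 to 5 rows; each row shifts and turns the commanded pose from where the row before left it, along the tool's axes as they then stand; what a row does not reach is not made up. A row lasts 1/12 s, in which the tool goes at most 41.7 mm and 7.16 degrees, less where a joint would pass 70% of its speed; a pose out of reach is approached as far as the arm can. A call with a gripper value outside its range is refused whole. The fingers move at their own pace and stop on an object; "grip_force" is the grip in N (left out, the last holds). Time passes only in rows, so rows that do not move let the fingers close. It gives the time, the measured TCP pose, the force, the opening and the grip force at its end, in the units of the state.
- telemetry.read_state(): the state, without advancing time (a new reading comes with each control period).
- cams.grab_frame(name): name is "scene" or "top" or "wrist"; returns a dict with "color" (480x640x3 uint8, red, green, blue), "fx", "fy", "cx", "cy" (pixels), "xyz" and "attitude" of the camera in the world. Camera axes: x right, y down, z forward; pixel columns grow to the right and rows downward; lengths in m; the calibration is good to about 2 mm. The wrist camera is an equidistant fisheye: a pixel r from the principal point sees the ray r / f radians off the axis. A picture is of the moment at which its call begins. There is no depth.
- finish_job(): hands the job in; it is judged then, once.
The state is a dict: "t": time; "q": joint angles; "joint_vel": joint speeds; "joint_torque": joint torques, N m; "tcp_pos": TCP position; "ee_rot": TCP orientation; "wrist_force": force on the tool from outside, world axes, zero at the start; "torque": the same for the moment, N m; "width": opening from 0.0 (shut) to 1.0 (fully open); "finger_force": force on a finger pad.
Only numpy, scipy, OpenCV 4.12 (cv2) and the standard library are available. Lean on these libraries where they do the work, as an engineer would, in place of code of your own. Each camera call takes 0.05 s, during which the arm holds its last target. There are 200 camera calls.

## Working session

There is one attempt and no reset: what is moved stays moved. The work goes in short steps, Python scripts to look and compute and a tool call to move; the robot and the scene stay as the last step left them, time stands still between calls to the robot, and variables do not carry over. Pictures are saved under pics/ and viewed, at most 16 in all, crops included, and the job is handed in when it is done.

Besides the shell and the picture viewer there is one more tool, called after ">>>" in YAML: its name, and indented under it one key for each argument. play_rows: Moves the arm, as the interface text tells. Its arguments: {"type":"object","properties":{"increments":{"type":"array"},"grip_force":{"type":"number"}},"required":["increments"]}

```bash
ls; mkdir -p pics
python3 - <<'E'
from bench import telemetry, cams
import cv2
print(telemetry.read_state())
for n in ("scene","top"):
    f=cams.grab_frame(n); cv2.imwrite(f"pics/{n}0.png",f["color"][:,:,::-1])
    print(n,{k:v for k,v in f.items() if k!="color"})
E
```

```text
pics
{'t': 0.0, 'q': array([-1.33777923e+00,  4.87028525e-02,  9.75918691e-02,  1.62197502e+00,
        3.26489908e-05,  1.44299809e+00]), 'joint_vel': array([-0.00058949, -0.00059281, -0.00194761, -0.00170816,  0.00104157,
       -0.00105669]), 'joint_torque': array([ 1.13847200e-04, -3.38779306e+01,  3.20016611e+01,  2.03346385e-02,
        1.04581687e-05, -1.87659275e-06]), 'tcp_pos': array([ 0.18520358, -0.49060662,  0.23013906]), 'ee_rot': array([-3.08835549e+00, -5.63287342e-01,  1.37814194e-04]), 'wrist_force': array([0.72496105, 0.02520251, 0.17929698]), 'torque': array([ 0.00663038,  0.05169418, -0.00675106]), 'finger_force': 0.0, 'width': 1.000834223619038}
scene {'fx': 496.9222849186979, 'fy': 496.9222849186979, 'cx': 315.3752607260806, 'cy': 234.55036284692807, 'xyz': array([ 0.52061358, -0.3603685 ,  1.11770365]), 'attitude': array([-2.80035469,  0.1538554 , -0.01269543])}
top {'fx': 505.5382345787232, 'fy': 505.5382345787232, 'cx': 325.4164473060443, 'cy': 239.8301064299955, 'xyz': array([0.38296582, 0.00504974, 1.09922802]), 'attitude': array([-2.16923537,  2.10617089, -0.20188797])}
```

View pics/scene0.png

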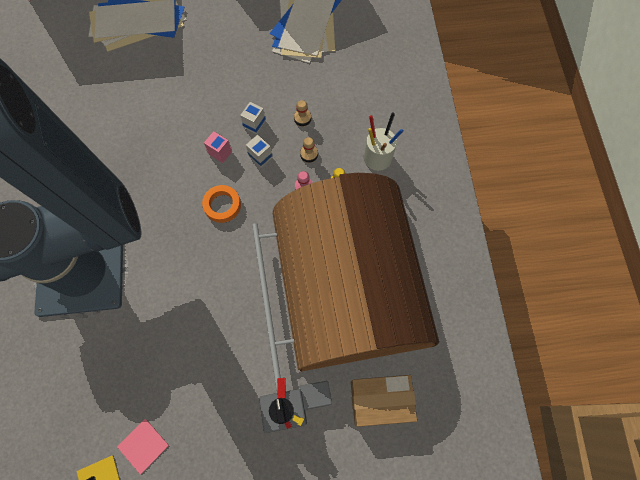

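View pics/top0.png

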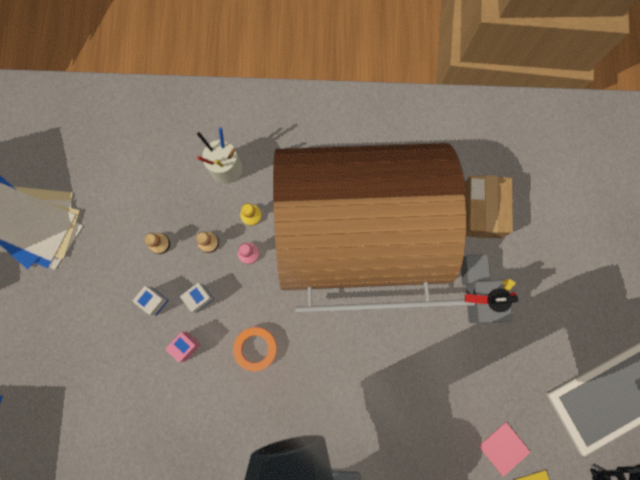

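Both views show the safe, with the bar running (297,310)-(467,303) and the knob at (500,299) in top. There are two wooden stamps, two white/blue cartons, and pink and yellow decoys.

```bash
cat > h.py <<'E'
import numpy as np, cv2
from scipy.spatial.transform import Rotation as R
from bench import telemetry, cams
def grab(n,save=None):
    f=cams.grab_frame(n)
    if save: cv2.imwrite(f"pics/{save}.png",f["color"][:,:,::-1])
    return f
def ray(f,u,v,fish=False):
    a=np.array([(u-f["cx"])/f["fx"],(v-f["cy"])/f["fy"]])
    if fish:
        r=np.hypot(*a); d=np.r_[a/max(r,1e-9)*np.sin(r),np.cos(r)]
    else: d=np.r_[a,1]
    d=R.from_rotvec(f["attitude"]).apply(d); return d/np.linalg.norm(d)
def onz(f,p,z,fish=False):
    d=ray(f,*p,fish); return f["xyz"]+d*(z-f["xyz"][2])/d[2]
def tri(f,p,g,q):
    d,e=ray(f,*p),ray(g,*q)
    s=np.linalg.lstsq(np.c_[d,-e],g["xyz"]-f["xyz"],rcond=None)[0]
    a,b=f["xyz"]+d*s[0],g["xyz"]+e*s[1]; return (a+b)/2,np.linalg.norm(a-b)
def blobs(f,lo,hi,amin=20,amax=5000):
    hsv=cv2.cvtColor(f["color"],cv2.COLOR_RGB2HSV)
    m=cv2.inRange(hsv,np.array(lo),np.array(hi))
    n,_,st,c=cv2.connectedComponentsWithStats(m)
    return [(c[i].round(1),st[i]) for i in range(1,n) if amin<=st[i][4]<=amax],m
E
python3 - <<'E'
from h import *
S=grab("scene");T=grab("top")
for n,f in(("S",S),("T",T)):
    for nm,lo,hi in(("blue",(100,130,60),(125,255,255)),("wood",(8,80,90),(20,200,255)),("red",(0,180,100),(5,255,255)),("orange",(6,210,150),(14,255,255)),("pink",(165,80,120),(179,255,255)),("yel",(22,150,120),(32,255,255))):
        b,_=blobs(f,lo,hi)
        print(n,nm,[(tuple(c.tolist()),s[:5].tolist()) for c,s in b])
print("knob",tri(S,(280,410),T,(500,299)))
for f,ps in((S,((256,225),(280,378))),(T,((297,310),(467,303)))):
    a,b=[onz(f,p,.068) for p in ps]; print(a,b,np.degrees(np.arctan2(*(a-b)[1::-1])))
E
```

```text
S blue [((119.5, 1.9), [98, 0, 50, 6, 160]), ((335.1, 4.4), [331, 0, 10, 13, 47]), ((172.5, 22.6), [149, 5, 35, 33, 230]), ((279.4, 28.7), [270, 6, 22, 42, 270]), ((252.2, 109.7), [246, 105, 13, 10, 72]), ((254.5, 125.8), [243, 117, 22, 15, 65]), ((395.8, 135.8), [389, 129, 14, 15, 49]), ((217.1, 142.0), [211, 137, 13, 11, 76]), ((258.9, 146.2), [253, 141, 13, 12, 80]), ((262.0, 159.1), [248, 153, 24, 12, 44])]
S wood [((442.1, 1.3), [431, 0, 27, 5, 86]), ((490.9, 27.1), [433, 1, 121, 54, 3385]), ((301.4, 105.1), [296, 100, 12, 11, 94]), ((301.9, 116.6), [294, 110, 17, 13, 156]), ((308.4, 149.1), [300, 137, 18, 23, 259]), ((229.5, 202.9), [225, 195, 8, 17, 21]), ((620.5, 215.6), [617, 208, 8, 15, 24]), ((382.0, 403.1), [353, 375, 64, 52, 2485]), ((541.6, 452.6), [532, 430, 19, 47, 470])]
S red [((281.1, 387.7), [278, 378, 8, 20, 144]), ((287.8, 424.7), [285, 422, 7, 7, 28])]
S orange []
S pink [((214.6, 140.9), [204, 132, 24, 20, 174]), ((300.9, 178.8), [295, 171, 13, 18, 129]), ((142.3, 446.0), [117, 419, 52, 55, 1479])]
S yel [((338.1, 171.7), [334, 168, 10, 9, 67]), ((297.9, 419.7
[... 528 characters left out ...]
21, 386]), ((206.6, 241.1), [196, 232, 22, 20, 361]), ((254.5, 348.6), [233, 326, 45, 46, 1106])]
T red [((476.4, 298.4), [466, 294, 22, 9, 147])]
T orange []
T pink [((248.1, 252.8), [238, 243, 21, 21, 336]), ((182.4, 347.6), [166, 332, 34, 30, 392]), ((504.1, 448.6), [479, 423, 51, 53, 1423])]
T yel [((250.3, 214.1), [241, 204, 20, 21, 304]), ((508.3, 284.1), [503, 279, 12, 12, 86]), ((535.8, 476.3), [517, 471, 32, 9, 166])]
knob (array([ 0.44639121, -0.35348138,  0.11150729]), np.float64(0.005551144721446596))
[0.41988509 0.04391564 0.068     ] [ 0.44566453 -0.29305477  0.068     ] 94.37481046939162
[0.4177831  0.04503911 0.068     ] [ 0.44179088 -0.30027926  0.068     ] 93.97700940049751
```

Run:
```python
import cv2
a=cv2.imread("pics/scene0.png")[60:200,190:350]; b=cv2.imread("pics/top0.png")[190:370,120:290]
c=cv2.imread("pics/top0.png")[260:340,440:540]; d=cv2.imread("pics/scene0.png")[360:440,240:340]
r=lambda i:cv2.resize(i,(400,300),interpolation=cv2.INTER_CUBIC)
import numpy as np
cv2.imwrite("pics/z.png",np.vstack([np.hstack([r(a),r(b)]),np.hstack([r(c),r(d)])]))
```

```text
(no output)
```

View pics/z.png

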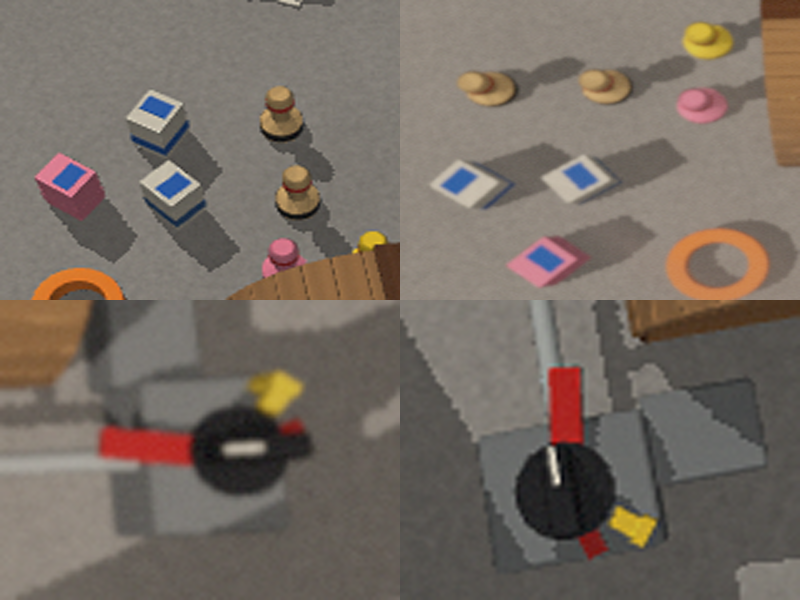

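```bash
cat >> h.py <<'E'
def plan(x,y,z,yaw):
    """turn first (rz deg), then shift in tool axes at target yaw (deg, of tool x, tool down)"""
    s=telemetry.read_state(); M=R.from_rotvec(s["ee_rot"]).as_matrix()
    cur=np.degrees(np.arctan2(M[1,0],M[0,0])); rz=-((yaw-cur+180)%360-180)
    d=np.array([x,y,z])-s["tcp_pos"]; c,n=np.cos(np.radians(yaw)),np.sin(np.radians(yaw))
    print("rz %.1f  x %.4f y %.4f z %.4f"%(rz,c*d[0]+n*d[1],n*d[0]-c*d[1],-d[2]),"yaw",cur.round(1),"tilt",M[2,2].round(4),"tcp",s["tcp_pos"].round(4),"q6",s["q"][5].round(2),"F",s["wrist_force"].round(1),"w",round(s["width"],3),"t",s["t"])
def st():
    s=telemetry.read_state();M=R.from_rotvec(s["ee_rot"]).as_matrix()
    print("tcp",s["tcp_pos"].round(4),"yaw",np.degrees(np.arctan2(M[1,0],M[0,0])).round(1),"F",s["wrist_force"].round(1),"w",round(s["width"],3),"q",s["q"].round(2),"t",s["t"])
E
python3 - <<'E'
from h import *
S=grab("scene");T=grab("top")
print("knobbar",tri(S,(279.5,410.1),T,(506,299.2)),onz(S,(279.5,410.1),.145),onz(T,(506,299.2),.145))
for n,a,b in(("c1",(252.2,109.7),(144.7,298.2)),("c2",(258.9,146.2),(196.3,295.3)),("pinkc",(217.1,142),(181.1,344.9))): print(n,tri(S,a,T,b))
# stamp: handle top: scene zoomed crop coordinates
def cs(p): return (190+p[0]/2.5,60+p[1]*140/300)
def ct(p): return (120+p[0]*170/400,190+p[1]*.6)
for n,a,b in(("s1",(279,95),(70,81)),("s2",(295,175),(195,79)),("pink",(283,248),(294,99))):
    print(n,tri(S,cs(a),T,ct(b)),onz(S,cs(a),.067),onz(T,ct(b),.067))
plan(.445,-.352,.23,94.2)
E
```

```text
knobbar (array([ 0.44602191, -0.35432108,  0.1390863 ]), np.float64(0.002258388438406187)) [ 0.44541981 -0.35475443  0.145     ] [ 0.44667492 -0.35168104  0.145     ]
c1 (array([0.43170546, 0.35657107, 0.05471098]), np.float64(0.003293455762222004))
c2 (array([0.44085088, 0.25227779, 0.05430777]), np.float64(0.002895256201122181))
pinkc (array([0.34047698, 0.27589711, 0.05326806]), np.float64(0.003035167654067045))
s1 (array([0.55516978, 0.35629669, 0.05726869]), np.float64(0.0028731671226222472)) [0.55356838 0.34895091 0.067     ] [0.55489749 0.3536557  0.067     ]
s2 (array([0.5597467 , 0.24457425, 0.06584778]), np.float64(0.0026585795181029268)) [0.55849445 0.24325241 0.067     ] [0.56080215 0.2448578  0.067     ]
pink (array([0.53862462, 0.15733837, 0.06211407]), np.float64(0.0011166990546194538)) [0.53803126 0.15469179 0.067     ] [0.5384154  0.15683494 0.067     ]
rz -73.5  x 0.1196 y 0.2692 z 0.0009 yaw 20.7 tilt -1.0 tcp [ 0.1853 -0.491   0.2309] q6 1.44 F [-0.1 -0.6  0. ] w 0.999 t 0.3
```

>>> play_rows:
  increments:
    - {"rz": -7}
    - {"rz": -7}
    - {"rz": -7}
    - {"rz": -7}
    - {"rz": -7}

```text
invalid input at $.increments[0]: expected keys hand, x, y, z, rx, ry, rz
```

>>> play_rows:
  increments:
    - {"rz": -7}
    - {"rz": -7}
    - {"rz": -7}
    - {"rz": -7}
    - {"rz": -7}

```text
invalid input at $.increments[0]: expected keys hand, x, y, z, rx, ry, rz
```

>>> play_rows:
  increments:
    - {"rz": -3.5}
    - {"x": 0.015,"y": 0.0336}
    - {"x": 0.015,"y": 0.0336}
    - {"x": 0.015,"y": 0.0336}
    - {"x": 0.015,"y": 0.0336}

```text
invalid input at $.increments[0]: expected keys hand, x, y, z, rx, ry, rz
```

>>> play_rows:
  increments:
    - {"x": 0.015,"y": 0.0336}
    - {"x": 0.015,"y": 0.0336}
    - {"x": 0.015,"y": 0.0336}
    - {"x": 0.015,"y": 0.0336}
    - {}

```text
invalid input at $.increments[0]: expected keys hand, x, y, z, rx, ry, rz
```

Run:
```python
from h import *
plan(.445,-.353,.23,94.2)
W=grab("wrist","w1"); print({k:v for k,v in W.items() if k!="color"})
```

```text
rz -73.5  x 0.1186 y 0.2691 z 0.0009 yaw 20.7 tilt -1.0 tcp [ 0.1853 -0.491   0.2309] q6 1.44 F [-0.1 -0.6  0. ] w 0.999 t 0.3
{'fx': 371.64829954431775, 'fy': 371.64829954431775, 'cx': 321.5509010129474, 'cy': 239.19474239451384, 'xyz': array([ 0.25062267, -0.46591879,  0.37361312]), 'attitude': array([ 2.38944578, -1.6518063 , -0.2325864 ])}
```

View pics/w1.png

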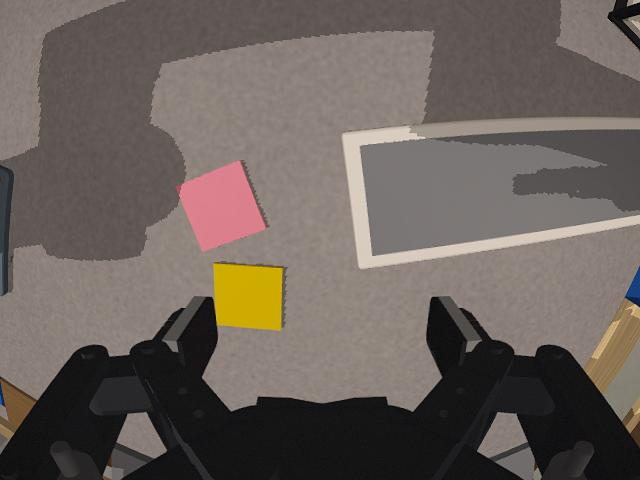

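The arm hasn't moved, because every row needs all seven keys. The wrist picture shows only the notes and a frame. I'll send full rows.

>>> play_rows:
  increments:
    - {"hand": 1,"x": 0,"y": 0,"z": 0,"rx": 0,"ry": 0,"rz": -7}
    - {"hand": 1,"x": 0,"y": 0,"z": 0,"rx": 0,"ry": 0,"rz": -7}
    - {"hand": 1,"x": 0,"y": 0,"z": 0,"rx": 0,"ry": 0,"rz": -7}
    - {"hand": 1,"x": 0,"y": 0,"z": 0,"rx": 0,"ry": 0,"rz": -7}
    - {"hand": 1,"x": 0,"y": 0,"z": 0,"rx": 0,"ry": 0,"rz": -7}

```text
t: 0.77
tcp_pos: [0.1853, -0.4912, 0.2313]
ee_rot: [-2.774, -1.475, -0.0]
wrist_force: [0.5, -1.1, -0.6]
width: 0.998
finger_force: 0.0
```

>>> play_rows:
  increments:
    - {"hand": 1,"x": 0,"y": 0,"z": 0,"rx": 0,"ry": 0,"rz": -7}
    - {"hand": 1,"x": 0,"y": 0,"z": 0,"rx": 0,"ry": 0,"rz": -7}
    - {"hand": 1,"x": 0,"y": 0,"z": 0,"rx": 0,"ry": 0,"rz": -7}
    - {"hand": 1,"x": 0,"y": 0,"z": 0,"rx": 0,"ry": 0,"rz": -7}
    - {"hand": 1,"x": 0,"y": 0,"z": 0,"rx": 0,"ry": 0,"rz": -7}

```text
t: 1.18
tcp_pos: [0.1853, -0.4912, 0.2313]
ee_rot: [2.202, 2.241, -0.0]
wrist_force: [-0.3, -0.2, 0.2]
width: 1.0
finger_force: 0.0
```

>>> play_rows:
  increments:
    - {"hand": 1,"x": 0,"y": 0,"z": 0,"rx": 0,"ry": 0,"rz": -3.5}
    - {"hand": 1,"x": 0.015,"y": 0.033,"z": 0,"rx": 0,"ry": 0,"rz": 0}
    - {"hand": 1,"x": 0.015,"y": 0.033,"z": 0,"rx": 0,"ry": 0,"rz": 0}
    - {"hand": 1,"x": 0.015,"y": 0.033,"z": 0,"rx": 0,"ry": 0,"rz": 0}
    - {"hand": 1,"x": 0.015,"y": 0.033,"z": 0,"rx": 0,"ry": 0,"rz": 0}

```text
t: 1.6
tcp_pos: [0.3136, -0.4211, 0.2314]
ee_rot: [2.14, 2.299, -0.0]
wrist_force: [1.0, -0.4, -0.4]
width: 1.001
finger_force: 0.0
```

>>> play_rows:
  increments:
    - {"hand": 1,"x": 0.015,"y": 0.033,"z": 0,"rx": 0,"ry": 0,"rz": 0}
    - {"hand": 1,"x": 0.015,"y": 0.033,"z": 0,"rx": 0,"ry": 0,"rz": 0}
    - {"hand": 1,"x": 0.015,"y": 0.033,"z": 0,"rx": 0,"ry": 0,"rz": 0}
    - {"hand": 1,"x": 0.015,"y": 0.033,"z": 0,"rx": 0,"ry": 0,"rz": 0}
    - {"hand": 1,"x": 0,"y": 0,"z": 0,"rx": 0,"ry": 0,"rz": 0}

```text
t: 2.02
tcp_pos: [0.4448, -0.3486, 0.2308]
ee_rot: [2.131, 2.308, 0.006]
wrist_force: [-1.4, -0.3, 0.1]
width: 1.0
finger_force: 0.0
```

Run:
```python
from h import *
plan(.445,-.353,.23,94.2)
W=grab("wrist","w1"); print({k:v for k,v in W.items() if k!="color"})
```

```text
rz 0.4  x -0.0044 y -0.0001 z 0.0008 yaw 94.6 tilt -1.0 tcp [ 0.4448 -0.3486  0.2308] q6 0.71 F [-1.4 -0.3  0.1] w 1.0 t 2.0167
{'fx': 371.64829954431775, 'fy': 371.64829954431775, 'cx': 321.5509010129474, 'cy': 239.19474239451384, 'xyz': array([ 0.43944814, -0.27920787,  0.37365175]), 'attitude': array([2.86529498, 0.11417448, 0.01775216])}
```

View pics/w1.png

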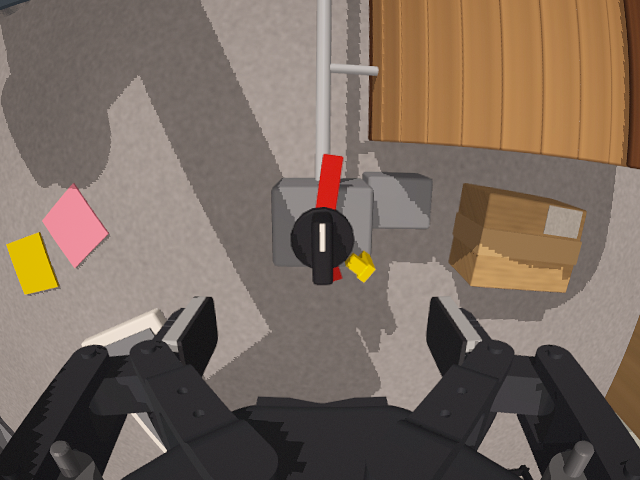

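Run:
```python
from h import *
W=grab("wrist")
for p in((322,284),(322,252),(322,222),(313,284),(332,284)): print(p,onz(W,p,.145,True).round(4))
for p in((323,10),(323,80),(323,150)): print("bar",p,onz(W,p,.068,True).round(4))
```

```text
(322, 284) [ 0.4449 -0.3759  0.145 ]
(322, 252) [ 0.4432 -0.3536  0.145 ]
(322, 222) [ 0.4416 -0.3338  0.145 ]
(313, 284) [ 0.439  -0.3764  0.145 ]
(332, 284) [ 0.4516 -0.3754  0.145 ]
bar (323, 10) [ 0.4297 -0.1724  0.068 ]
bar (323, 80) [ 0.4345 -0.2336  0.068 ]
bar (323, 150) [ 0.4391 -0.2914  0.068 ]
```

>>> play_rows:
  increments:
    - {"hand": 1,"x": -0.0055,"y": -0.001,"z": 0.03,"rx": 0,"ry": 0,"rz": 0}
    - {"hand": 1,"x": 0,"y": 0,"z": 0.03,"rx": 0,"ry": 0,"rz": 0}
    - {"hand": 1,"x": 0,"y": 0,"z": 0.03,"rx": 0,"ry": 0,"rz": 0}
    - {"hand": 1,"x": 0,"y": 0,"z": 0.023,"rx": 0,"ry": 0,"rz": 0}
    - {"hand": 0.5,"x": 0,"y": 0,"z": 0,"rx": 0,"ry": 0,"rz": 0}
  grip_force: 60

```text
t: 2.53
tcp_pos: [0.4348, -0.3557, 0.1118]
ee_rot: [-2.134, -2.29, -0.0]
wrist_force: [-0.8, 1.2, -0.7]
width: 0.881
finger_force: 0.0
```

>>> play_rows:
  increments:
    - {"hand": 0,"x": 0,"y": 0,"z": 0,"rx": 0,"ry": 0,"rz": 0}
    - {"hand": 0,"x": 0,"y": 0,"z": 0,"rx": 0,"ry": 0,"rz": 0}
    - {"hand": 0,"x": 0,"y": 0,"z": 0,"rx": 0,"ry": 0,"rz": 0}
    - {"hand": 0,"x": 0,"y": 0,"z": 0,"rx": 0,"ry": 0,"rz": 0}
    - {"hand": 0,"x": 0,"y": 0,"z": 0,"rx": 0,"ry": 0,"rz": 0}

```text
t: 2.95
tcp_pos: [0.445, -0.3591, 0.1218]
ee_rot: [2.13, 2.293, 0.012]
wrist_force: [14.3, 1.0, 2.7]
width: 0.15
finger_force: 58.2
```

Run:
```python
from h import *
st()
```

```text
tcp [ 0.445  -0.3591  0.1218] yaw 94.2 F [14.3  1.   2.7] w 0.15 q [-0.8   0.16  0.    1.4   0.01  0.7 ] t 2.95
```

>>> play_rows:
  increments:
    - {"hand": 0,"x": 0,"y": 0,"z": 0,"rx": 0,"ry": 0,"rz": 0}
    - {"hand": 0,"x": 0,"y": 0,"z": 0,"rx": 0,"ry": 0,"rz": 0}
    - {"hand": 0,"x": 0,"y": 0,"z": 0,"rx": 0,"ry": 0,"rz": 0}
    - {"hand": 0,"x": 0,"y": 0,"z": 0,"rx": 0,"ry": 0,"rz": 0}

```text
t: 3.28
tcp_pos: [0.4451, -0.3591, 0.1219]
ee_rot: [2.129, 2.294, 0.01]
wrist_force: [9.6, -0.2, 0.2]
width: 0.151
finger_force: 60.8
```

>>> play_rows:
  increments:
    - {"hand": 0,"x": 0,"y": 0,"z": 0.004,"rx": 0,"ry": 0,"rz": 0}
    - {"hand": 0,"x": 0,"y": 0,"z": 0.004,"rx": 0,"ry": 0,"rz": 0}
    - {"hand": 0,"x": 0,"y": 0,"z": 0,"rx": 0,"ry": 0,"rz": 0}
    - {"hand": 0,"x": 0,"y": 0,"z": 0,"rx": 0,"ry": 0,"rz": 0}
    - {"hand": 0,"x": 0,"y": 0,"z": 0,"rx": 0,"ry": 0,"rz": 0}

```text
t: 3.7
tcp_pos: [0.4453, -0.3592, 0.1164]
ee_rot: [2.127, 2.293, 0.01]
wrist_force: [6.8, 3.7, 9.9]
width: 0.153
finger_force: 62.1
```

>>> play_rows:
  increments:
    - {"hand": 0.4,"x": 0,"y": 0,"z": 0,"rx": 0,"ry": 0,"rz": 0}
    - {"hand": 0.4,"x": 0.005,"y": 0,"z": 0,"rx": 0,"ry": 0,"rz": 0}
    - {"hand": 0.4,"x": 0,"y": 0,"z": 0,"rx": 0,"ry": 0,"rz": 0}
    - {"hand": 0.4,"x": 0,"y": 0,"z": 0,"rx": 0,"ry": 0,"rz": 0}
    - {"hand": 0.4,"x": 0,"y": 0,"z": 0,"rx": 0,"ry": 0,"rz": 0}

```text
t: 4.12
tcp_pos: [0.4383, -0.3526, 0.1097]
ee_rot: [-2.138, -2.3, 0.001]
wrist_force: [-0.1, 0.1, 0.5]
width: 0.397
finger_force: 0.0
```

Run:
```python
from h import *
plan(.4437,-.354,.118,94.5)
```

```text
rz -0.3  x -0.0018 y 0.0052 z -0.0083 yaw 94.2 tilt -1.0 tcp [ 0.4383 -0.3526  0.1097] q6 0.7 F [-0.1  0.1  0.5] w 0.397 t 4.1167
```

>>> play_rows:
  increments:
    - {"hand": 0.4,"x": -0.0015,"y": 0.0055,"z": -0.008,"rx": 0,"ry": 0,"rz": -0.3}
    - {"hand": 0.4,"x": 0,"y": 0,"z": 0,"rx": 0,"ry": 0,"rz": 0}
    - {"hand": 0.4,"x": 0,"y": 0,"z": 0,"rx": 0,"ry": 0,"rz": 0}
    - {"hand": 0.4,"x": 0,"y": 0,"z": 0,"rx": 0,"ry": 0,"rz": 0}

```text
t: 4.45
tcp_pos: [0.4442, -0.354, 0.1179]
ee_rot: [-2.133, -2.306, 0.0]
wrist_force: [0.5, -0.0, -0.1]
width: 0.404
finger_force: 0.0
```

>>> play_rows:
  increments:
    - {"hand": 0,"x": 0,"y": 0,"z": 0,"rx": 0,"ry": 0,"rz": 0}
    - {"hand": 0,"x": 0,"y": 0,"z": 0,"rx": 0,"ry": 0,"rz": 0}
    - {"hand": 0,"x": 0,"y": 0,"z": 0,"rx": 0,"ry": 0,"rz": 0}
    - {"hand": 0,"x": 0,"y": 0,"z": 0,"rx": 0,"ry": 0,"rz": 0}

```text
t: 4.78
tcp_pos: [0.4453, -0.3537, 0.1181]
ee_rot: [2.132, 2.306, 0.003]
wrist_force: [4.3, 0.4, -1.7]
width: 0.153
finger_force: 60.9
```

>>> play_rows:
  increments:
    - {"hand": 0,"x": 0,"y": 0,"z": 0.008,"rx": 0,"ry": 0,"rz": 0}
    - {"hand": 0,"x": 0,"y": 0,"z": 0.008,"rx": 0,"ry": 0,"rz": 0}
    - {"hand": 0,"x": 0,"y": 0,"z": 0.002,"rx": 0,"ry": 0,"rz": 0}
    - {"hand": 0,"x": 0,"y": 0,"z": 0,"rx": 0,"ry": 0,"rz": 0}
    - {"hand": 0,"x": 0,"y": 0,"z": 0,"rx": 0,"ry": 0,"rz": 0}

```text
t: 5.2
tcp_pos: [0.446, -0.354, 0.1096]
ee_rot: [2.127, 2.302, 0.002]
wrist_force: [-5.0, 10.4, 31.3]
width: 0.154
finger_force: 66.1
```

>>> play_rows:
  increments:
    - {"hand": 0,"x": 0,"y": 0,"z": 0,"rx": 0,"ry": 0,"rz": -6}
    - {"hand": 0,"x": 0,"y": 0,"z": 0,"rx": 0,"ry": 0,"rz": -6}
    - {"hand": 0,"x": 0,"y": 0,"z": 0,"rx": 0,"ry": 0,"rz": -6}
    - {"hand": 0,"x": 0,"y": 0,"z": 0,"rx": 0,"ry": 0,"rz": -6}
    - {"hand": 0,"x": 0,"y": 0,"z": 0,"rx": 0,"ry": 0,"rz": -6}

```text
t: 5.62
tcp_pos: [0.4456, -0.354, 0.1096]
ee_rot: [1.452, 2.778, -0.002]
wrist_force: [-6.1, 9.1, 30.7]
width: 0.151
finger_force: 66.2
```

>>> play_rows:
  increments:
    - {"hand": 0,"x": 0,"y": 0,"z": 0,"rx": 0,"ry": 0,"rz": -6}
    - {"hand": 0,"x": 0,"y": 0,"z": 0,"rx": 0,"ry": 0,"rz": -6}
    - {"hand": 0,"x": 0,"y": 0,"z": 0,"rx": 0,"ry": 0,"rz": -6}
    - {"hand": 0,"x": 0,"y": 0,"z": 0,"rx": 0,"ry": 0,"rz": -6}
    - {"hand": 0,"x": 0,"y": 0,"z": 0,"rx": 0,"ry": 0,"rz": -6}

```text
t: 6.03
tcp_pos: [0.4453, -0.3543, 0.1096]
ee_rot: [0.685, 3.061, -0.005]
wrist_force: [-6.5, 10.0, 31.8]
width: 0.153
finger_force: 66.2
```

>>> play_rows:
  increments:
    - {"hand": 0,"x": 0,"y": 0,"z": 0,"rx": 0,"ry": 0,"rz": -5}
    - {"hand": 0,"x": 0,"y": 0,"z": 0,"rx": 0,"ry": 0,"rz": 0}
    - {"hand": 0,"x": 0,"y": 0,"z": 0,"rx": 0,"ry": 0,"rz": 0}

```text
t: 6.28
tcp_pos: [0.4452, -0.3544, 0.1096]
ee_rot: [0.558, 3.086, -0.006]
wrist_force: [-6.9, 9.0, 31.7]
width: 0.154
finger_force: 66.2
```

Run:
```python
from h import *
st()
```

```text
tcp [ 0.4452 -0.3544  0.1096] yaw 159.5 F [-6.9  9.  31.7] w 0.154 q [-0.79  0.16 -0.02  1.38  0.   -0.43] t 6.2833
```

>>> play_rows:
  increments:
    - {"hand": 0,"x": 0,"y": 0,"z": -0.009,"rx": 0,"ry": 0,"rz": 0}
    - {"hand": 0,"x": 0,"y": 0,"z": -0.009,"rx": 0,"ry": 0,"rz": 0}
    - {"hand": 0,"x": 0,"y": 0,"z": 0,"rx": 0,"ry": 0,"rz": 0}
    - {"hand": 0.6,"x": 0,"y": 0,"z": 0,"rx": 0,"ry": 0,"rz": 0}
    - {"hand": 0.6,"x": 0,"y": 0,"z": 0,"rx": 0,"ry": 0,"rz": 0}

```text
t: 6.7
tcp_pos: [0.4436, -0.3539, 0.1177]
ee_rot: [-0.56, -3.089, 0.0]
wrist_force: [-1.0, -0.4, 0.5]
width: 0.422
finger_force: 0.0
```

>>> play_rows:
  increments:
    - {"hand": 0.6,"x": 0,"y": 0,"z": 0,"rx": 0,"ry": 0,"rz": 0}
    - {"hand": 0.6,"x": 0,"y": 0,"z": -0.03,"rx": 0,"ry": 0,"rz": 0}
    - {"hand": 0.6,"x": 0,"y": 0,"z": -0.03,"rx": 0,"ry": 0,"rz": 0}
    - {"hand": 0.6,"x": 0,"y": 0,"z": -0.03,"rx": 0,"ry": 0,"rz": 0}
    - {"hand": 0.6,"x": 0,"y": 0,"z": -0.02,"rx": 0,"ry": 0,"rz": 0}

```text
t: 7.12
tcp_pos: [0.4446, -0.3546, 0.2314]
ee_rot: [0.56, 3.09, -0.003]
wrist_force: [-0.5, -1.5, -0.1]
width: 0.602
finger_force: 0.0
```

Run:
```python
from h import *
st()
S=grab("scene","s1")
x=S["color"]
cv2.imwrite("pics/s1c.png",cv2.resize(x[180:470,180:480],(600,580),interpolation=cv2.INTER_CUBIC)[:,:,::-1])
```

```text
tcp [ 0.4446 -0.3546  0.2314] yaw 159.5 F [-0.5 -1.5 -0.1] w 0.602 q [-0.79  0.16  0.22  1.63 -0.   -0.43] t 7.1167
```

View pics/s1c.png

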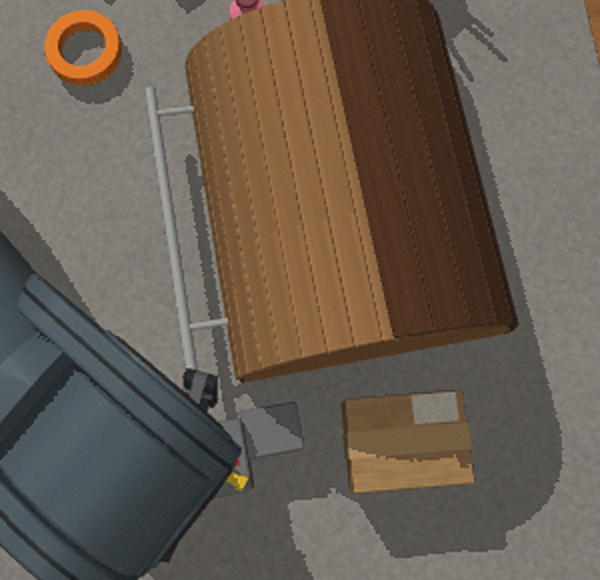

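>>> play_rows:
  increments:
    - {"hand": 0.45,"x": 0,"y": 0,"z": 0,"rx": 0,"ry": 0,"rz": 6.5}
    - {"hand": 0.45,"x": 0,"y": 0,"z": 0,"rx": 0,"ry": 0,"rz": 6.5}
    - {"hand": 0.45,"x": 0,"y": 0,"z": 0,"rx": 0,"ry": 0,"rz": 6.5}
    - {"hand": 0.45,"x": 0,"y": 0,"z": 0,"rx": 0,"ry": 0,"rz": 6.5}
    - {"hand": 0.45,"x": 0,"y": 0,"z": 0,"rx": 0,"ry": 0,"rz": 6.5}

```text
t: 7.58
tcp_pos: [0.4441, -0.354, 0.2279]
ee_rot: [-1.41, -2.806, 0.001]
wrist_force: [-0.6, 0.8, 0.8]
width: 0.449
finger_force: 0.0
```

>>> play_rows:
  increments:
    - {"hand": 0.45,"x": 0,"y": 0,"z": 0,"rx": 0,"ry": 0,"rz": 6.5}
    - {"hand": 0.45,"x": 0,"y": 0,"z": 0,"rx": 0,"ry": 0,"rz": 6.5}
    - {"hand": 0.45,"x": 0,"y": 0,"z": 0,"rx": 0,"ry": 0,"rz": 6.5}
    - {"hand": 0.45,"x": 0,"y": 0,"z": 0,"rx": 0,"ry": 0,"rz": 6.5}
    - {"hand": 0.45,"x": 0,"y": 0,"z": 0,"rx": 0,"ry": 0,"rz": 6.5}

```text
t: 8.0
tcp_pos: [0.4441, -0.354, 0.2278]
ee_rot: [-2.139, -2.299, 0.001]
wrist_force: [-0.1, 0.5, -0.1]
width: 0.449
finger_force: 0.0
```

Run:
```python
from h import *
plan(.425,-.09,.2,94.3)
S=grab("scene")
print(onz(S,(260,235),.068),onz(S,(275,342.5),.068))
```

```text
rz -0.2  x 0.2647 y 0.0008 z 0.0278 yaw 94.1 tilt -1.0 tcp [ 0.4441 -0.354   0.2278] q6 0.71 F [-0.1  0.5 -0.1] w 0.449 t 8.0
[0.42716017 0.01905276 0.068     ] [ 0.44132345 -0.2210483   0.068     ]
```

>>> play_rows:
  increments:
    - {"hand": 0.45,"x": 0.04,"y": 0,"z": 0,"rx": 0,"ry": 0,"rz": 0}
    - {"hand": 0.45,"x": 0.04,"y": 0,"z": 0,"rx": 0,"ry": 0,"rz": 0}
    - {"hand": 0.45,"x": 0.04,"y": 0,"z": 0,"rx": 0,"ry": 0,"rz": 0}
    - {"hand": 0.45,"x": 0.04,"y": 0,"z": 0,"rx": 0,"ry": 0,"rz": 0}
    - {"hand": 0.45,"x": 0.04,"y": 0,"z": 0,"rx": 0,"ry": 0,"rz": 0}

```text
t: 8.47
tcp_pos: [0.4281, -0.1531, 0.2279]
ee_rot: [-2.131, -2.308, 0.001]
wrist_force: [0.8, 0.1, 0.6]
width: 0.449
finger_force: 0.0
```

>>> play_rows:
  increments:
    - {"hand": 0.45,"x": 0.04,"y": 0,"z": 0,"rx": 0,"ry": 0,"rz": 0}
    - {"hand": 0.45,"x": 0.014,"y": 0.002,"z": 0,"rx": 0,"ry": 0,"rz": 0}
    - {"hand": 0.45,"x": 0,"y": 0,"z": 0,"rx": 0,"ry": 0,"rz": 0}
    - {"hand": 0.45,"x": 0,"y": 0,"z": 0,"rx": 0,"ry": 0,"rz": 0}

```text
t: 8.8
tcp_pos: [0.4266, -0.1003, 0.2283]
ee_rot: [2.128, 2.31, -0.001]
wrist_force: [-0.4, -0.1, 0.3]
width: 0.45
finger_force: 0.0
```

Run:
```python
from h import *
st()
W=grab("wrist","w2"); print(W["xyz"])
for u in (200,320,440):
  pass
hsv=cv2.cvtColor(W["color"],cv2.COLOR_RGB2HSV)
```

```text
tcp [ 0.4266 -0.1003  0.2283] yaw 94.7 F [-0.4 -0.1  0.3] w 0.45 q [-0.38 -0.18 -0.12  1.63 -0.    1.11] t 8.8
[ 0.42159522 -0.03040645  0.37099184]
```

View pics/w2.png

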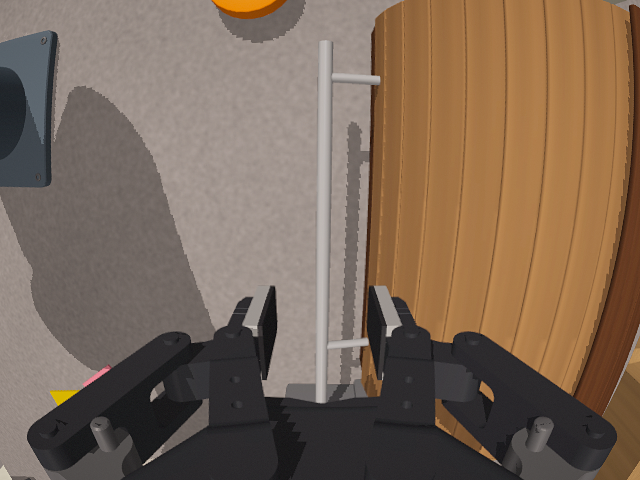

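>>> play_rows:
  increments:
    - {"hand": 0.45,"x": 0,"y": 0,"z": 0.04,"rx": 0,"ry": 0,"rz": 0}
    - {"hand": 0.45,"x": 0,"y": 0,"z": 0.04,"rx": 0,"ry": 0,"rz": 0}
    - {"hand": 0.45,"x": 0,"y": 0,"z": 0.04,"rx": 0,"ry": 0,"rz": 0}
    - {"hand": 0.45,"x": 0,"y": 0,"z": 0.04,"rx": 0,"ry": 0,"rz": 0}
    - {"hand": 0.45,"x": 0,"y": 0,"z": 0.019,"rx": 0,"ry": 0,"rz": 0}
  grip_force: 40

```text
t: 9.27
tcp_pos: [0.4229, -0.1008, 0.0435]
ee_rot: [-2.13, -2.299, 0.006]
wrist_force: [-0.3, -0.1, -1.2]
width: 0.452
finger_force: 0.0
```

>>> play_rows:
  increments:
    - {"hand": 0,"x": 0,"y": 0,"z": 0,"rx": 0,"ry": 0,"rz": 0}
    - {"hand": 0,"x": 0,"y": 0,"z": 0,"rx": 0,"ry": 0,"rz": 0}
    - {"hand": 0,"x": 0,"y": 0,"z": 0,"rx": 0,"ry": 0,"rz": 0}
    - {"hand": 0,"x": 0,"y": 0,"z": 0,"rx": 0,"ry": 0,"rz": 0}
    - {"hand": 0,"x": 0,"y": 0,"z": 0,"rx": 0,"ry": 0,"rz": 0}

```text
t: 9.68
tcp_pos: [0.4284, -0.1013, 0.0509]
ee_rot: [2.131, 2.304, 0.003]
wrist_force: [3.7, 1.5, -4.0]
width: 0.127
finger_force: 38.9
```

Run:
```python
from h import *
st()
# arc: handle angle a=10..100 deg in steps; shifts (tool y = +safe x, tool z = down)
a=np.radians(np.r_[10:102:7.667]); x=-.19*np.cos(a); z=.19*np.sin(a)
for i in range(12): print(i,np.degrees(a[i]).round(1),"y %.4f z %.4f"%(x[i+1]-x[i],-(z[i+1]-z[i])))
```

```text
tcp [ 0.4284 -0.1013  0.0509] yaw 94.5 F [ 3.7  1.5 -4. ] w 0.127 q [-0.39 -0.14 -0.44  1.26  0.    1.11] t 9.6833
0 10.0 y 0.0061 z -0.0247
1 17.7 y 0.0093 z -0.0236
2 25.3 y 0.0124 z -0.0222
3 33.0 y 0.0152 z -0.0203
4 40.7 y 0.0178 z -0.0181
5 48.3 y 0.0201 z -0.0156
6 56.0 y 0.0220 z -0.0128
7 63.7 y 0.0235 z -0.0097
8 71.3 y 0.0246 z -0.0065
9 79.0 y 0.0252 z -0.0032
10 86.7 y 0.0254 z 0.0002Traceback (most recent call last):
  File "<stdin>", line 5, in <module>
IndexError: index 12 is out of bounds for axis 0 with size 12
```

>>> play_rows:
  increments:
    - {"hand": 0,"x": 0,"y": 0.0025,"z": -0.0125,"rx": 0,"ry": 0,"rz": 0}
    - {"hand": 0,"x": 0,"y": 0.0035,"z": -0.0122,"rx": 0,"ry": 0,"rz": 0}
    - {"hand": 0,"x": 0,"y": 0.0043,"z": -0.012,"rx": 0,"ry": 0,"rz": 0}
    - {"hand": 0,"x": 0,"y": 0.005,"z": -0.0116,"rx": 0,"ry": 0,"rz": 0}
    - {"hand": 0,"x": 0,"y": 0.0058,"z": -0.0113,"rx": 0,"ry": 0,"rz": 0}

```text
t: 10.1
tcp_pos: [0.4491, -0.0998, 0.1102]
ee_rot: [2.131, 2.304, 0.0]
wrist_force: [4.4, -0.5, -8.1]
width: 0.121
finger_force: 38.9
```

>>> play_rows:
  increments:
    - {"hand": 0,"x": 0,"y": 0.0066,"z": -0.0109,"rx": 0,"ry": 0,"rz": 0}
    - {"hand": 0,"x": 0,"y": 0.0073,"z": -0.0104,"rx": 0,"ry": 0,"rz": 0}
    - {"hand": 0,"x": 0,"y": 0.0079,"z": -0.0099,"rx": 0,"ry": 0,"rz": 0}
    - {"hand": 0,"x": 0,"y": 0.0086,"z": -0.0094,"rx": 0,"ry": 0,"rz": 0}
    - {"hand": 0,"x": 0,"y": 0.0092,"z": -0.0087,"rx": 0,"ry": 0,"rz": 0}

```text
t: 10.52
tcp_pos: [0.4862, -0.0972, 0.1591]
ee_rot: [2.134, 2.306, -0.007]
wrist_force: [-0.7, -2.2, -5.4]
width: 0.122
finger_force: 38.8
```

Run:
```python
from h import *
st()
```

```text
tcp [ 0.4862 -0.0972  0.1591] yaw 94.4 F [-0.7 -2.2 -5.4] w 0.122 q [-0.33 -0.03 -0.12  1.48 -0.    1.16] t 10.5167
```

>>> play_rows:
  increments:
    - {"hand": 0,"x": 0,"y": 0.0098,"z": -0.0081,"rx": 0,"ry": 0,"rz": 0}
    - {"hand": 0,"x": 0,"y": 0.0103,"z": -0.0075,"rx": 0,"ry": 0,"rz": 0}
    - {"hand": 0,"x": 0,"y": 0.0108,"z": -0.0068,"rx": 0,"ry": 0,"rz": 0}
    - {"hand": 0,"x": 0,"y": 0.0112,"z": -0.006,"rx": 0,"ry": 0,"rz": 0}
    - {"hand": 0,"x": 0,"y": 0.0116,"z": -0.0053,"rx": 0,"ry": 0,"rz": 0}

```text
t: 10.93
tcp_pos: [0.5388, -0.0935, 0.1952]
ee_rot: [2.134, 2.305, -0.01]
wrist_force: [-8.4, -3.2, 10.4]
width: 0.122
finger_force: 39.4
```

>>> play_rows:
  increments:
    - {"hand": 0,"x": 0,"y": 0.0119,"z": -0.0044,"rx": 0,"ry": 0,"rz": 0}
    - {"hand": 0,"x": 0,"y": 0.0122,"z": -0.0037,"rx": 0,"ry": 0,"rz": 0}
    - {"hand": 0,"x": 0,"y": 0.0124,"z": -0.0028,"rx": 0,"ry": 0,"rz": 0}
    - {"hand": 0,"x": 0,"y": 0.0126,"z": -0.002,"rx": 0,"ry": 0,"rz": 0}
    - {"hand": 0,"x": 0,"y": 0.0126,"z": -0.0012,"rx": 0,"ry": 0,"rz": 0}

```text
t: 11.35
tcp_pos: [0.6022, -0.089, 0.2103]
ee_rot: [2.131, 2.302, -0.005]
wrist_force: [-3.3, -3.3, 4.3]
width: 0.12
finger_force: 41.5
```

>>> play_rows:
  increments:
    - {"hand": 0,"x": 0,"y": 0.0127,"z": 0,"rx": 0,"ry": 0,"rz": 0}
    - {"hand": 0,"x": 0,"y": 0.0127,"z": 0.0004,"rx": 0,"ry": 0,"rz": 0}
    - {"hand": 0,"x": 0,"y": 0.0125,"z": 0.0012,"rx": 0,"ry": 0,"rz": 0}
    - {"hand": 0,"x": 0,"y": 0.0123,"z": 0.002,"rx": 0,"ry": 0,"rz": 0}
    - {"hand": 0,"x": 0,"y": 0,"z": 0,"rx": 0,"ry": 0,"rz": 0}

```text
t: 11.77
tcp_pos: [0.653, -0.0854, 0.2065]
ee_rot: [2.13, 2.301, -0.005]
wrist_force: [-2.4, -3.6, 4.1]
width: 0.123
finger_force: 41.5
```

Run:
```python
from h import *
st()
```

```text
tcp [ 0.653  -0.0854  0.2065] yaw 94.4 F [-2.4 -3.6  4.1] w 0.123 q [-0.23  0.4   0.47  1.63 -0.01  1.26] t 11.7667
```

>>> play_rows:
  increments:
    - {"hand": 0.5,"x": 0,"y": 0,"z": 0,"rx": 0,"ry": 0,"rz": 0}
    - {"hand": 0.5,"x": 0,"y": 0,"z": 0,"rx": 0,"ry": 0,"rz": 0}
    - {"hand": 0.5,"x": 0,"y": 0,"z": -0.02,"rx": 0,"ry": 0,"rz": 0}
    - {"hand": 0.5,"x": 0,"y": 0,"z": -0.03,"rx": 0,"ry": 0,"rz": 0}
    - {"hand": 0.5,"x": 0,"y": 0,"z": -0.03,"rx": 0,"ry": 0,"rz": 0}

```text
t: 12.18
tcp_pos: [0.6513, -0.0827, 0.2823]
ee_rot: [-2.131, -2.305, 0.002]
wrist_force: [2.1, 0.4, 0.1]
width: 0.498
finger_force: 0.0
```

>>> play_rows:
  increments:
    - {"hand": 1,"x": 0.03,"y": -0.028,"z": 0,"rx": 0,"ry": 0,"rz": 0}
    - {"hand": 1,"x": 0.03,"y": -0.028,"z": 0,"rx": 0,"ry": 0,"rz": 0}
    - {"hand": 1,"x": 0.03,"y": -0.028,"z": 0,"rx": 0,"ry": 0,"rz": 0}
    - {"hand": 1,"x": 0.03,"y": -0.028,"z": 0,"rx": 0,"ry": 0,"rz": 0}
    - {"hand": 1,"x": 0.03,"y": -0.028,"z": 0,"rx": 0,"ry": 0,"rz": 0}

```text
t: 12.6
tcp_pos: [0.4997, 0.0567, 0.2829]
ee_rot: [2.133, 2.305, 0.002]
wrist_force: [1.4, 0.3, 1.2]
width: 1.0
finger_force: 0.0
```

>>> play_rows:
  increments:
    - {"hand": 1,"x": 0.03,"y": -0.01,"z": 0,"rx": 0,"ry": 0,"rz": 0}
    - {"hand": 1,"x": 0.03,"y": 0,"z": 0,"rx": 0,"ry": 0,"rz": 0}
    - {"hand": 1,"x": 0,"y": 0,"z": 0,"rx": 0,"ry": 0,"rz": 0}
    - {"hand": 1,"x": 0,"y": 0,"z": 0,"rx": 0,"ry": 0,"rz": 0}

```text
t: 12.93
tcp_pos: [0.486, 0.116, 0.2833]
ee_rot: [2.128, 2.309, 0.002]
wrist_force: [0.4, 0.1, 0.2]
width: 0.997
finger_force: 0.0
```

Run:
```python
from h import *
st()
W=grab("wrist"); S=grab("scene"); T=grab("top")
cv2.imwrite("pics/m1.png",np.vstack([np.hstack([cv2.resize(f["color"],(400,300),interpolation=cv2.INTER_AREA) for f in (S,T)]),np.hstack([cv2.resize(S["color"][60:210,180:380],(400,300)),cv2.resize(W["color"],(400,300),interpolation=cv2.INTER_AREA)])])[:,:,::-1])
```

```text
tcp [0.486  0.116  0.2833] yaw 94.7 F [0.4 0.1 0.2] w 0.997 q [ 0.1  -0.    0.15  1.72 -0.    1.59] t 12.9333
```

View pics/m1.png

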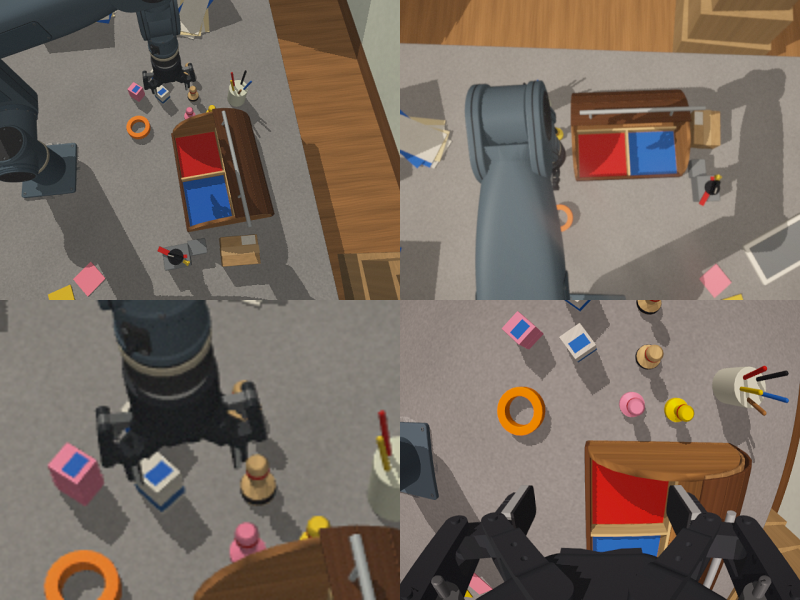

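```bash
cat >> h.py <<'E'
def labels(W,fish=True,z=.058):
    for c,s in blobs(W,(105,150,90),(125,255,255),30,3000)[0]:
        if not .3<s[2]/s[3]<3: continue
        m=blobs(W,(105,150,90),(125,255,255),30,3000)[1]
        ys,xs=np.nonzero(m[s[1]:s[1]+s[3],s[0]:s[0]+s[2]]); pts=np.c_[xs+s[0],ys+s[1]]
        w=np.array([onz(W,p,z,fish)[:2] for p in pts])*1000
        r=cv2.minAreaRect(w.astype(np.float32))
        bx=cv2.boxPoints(r); e=[bx[1]-bx[0],bx[2]-bx[1]]; e.sort(key=np.linalg.norm)
        print("label",c,s[4],"c",np.round(r[0],1),"long",np.linalg.norm(e[1]).round(1),"@",np.degrees(np.arctan2(*e[1][::-1])).round(1),"short",np.linalg.norm(e[0]).round(1))
E
python3 - <<'E'
from h import *
W=grab("wrist","w3"); labels(W)
for c,s in blobs(W,(8,70,80),(22,200,255),60,3000)[0]: print("wood",c,s[:5],onz(W,c,.06,True).round(3))
cv2.imwrite("pics/w3c.png",cv2.resize(W["color"][0:200,120:620],(800,320),interpolation=cv2.INTER_CUBIC)[:,:,::-1])
E
```

```text
label [276.5   7. ] 55 c [426.8 315.7] long 27.9 @ -33.5 short 5.5
label [190.4  45.1] 448 c [340.7 273.6] long 28.7 @ 49.1 short 18.8
label [285.4  66.6] 541 c [440.7 251.1] long 29.5 @ 39.8 short 19.0
label [600.9 152.2] 288 c [817.7 214.6] long 76.4 @ 0.1 short 9.0
wood [398.6   6.9] [379   0  39  18 528] [0.547 0.325 0.06 ]
wood [398.9  86.9] [ 378   69   43   39 1298] [0.553 0.24  0.06 ]
wood [574.6 170. ] [558 158  29  24 185] [0.775 0.186 0.06 ]
wood [533.3 472.9] [524 462  18  18 189] [ 0.902 -0.325  0.06 ]
```

View pics/w3c.png

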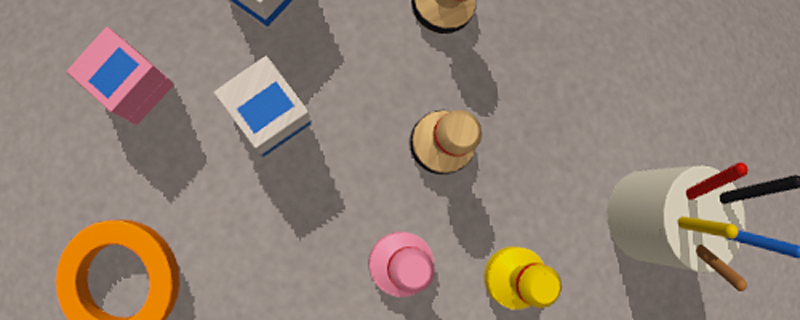

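Run:
```python
from h import *
W=grab("wrist")
g=lambda p,z:onz(W,(120+p[0]/1.6,p[1]/1.6),z,True).round(4)
print("stamp2",g((458,131),.07),g((446,142),.004),"pot left",g((609,215),.01),"yellow",g((540,283),.07),"pink",g((411,268),.07))
```

```text
stamp2 [0.5578 0.2446 0.07  ] [0.5638 0.2467 0.004 ] pot left [0.6932 0.2118 0.01  ] yellow [0.6198 0.158  0.07  ] pink [0.5367 0.1584 0.07  ]
```

Run:
```python
from h import *
plan(.560,.2455,.038,94.5)
```

```text
rz -0.1  x 0.1257 y 0.0833 z 0.2443 yaw 94.4 tilt -1.0 tcp [0.4868 0.1137 0.2823] q6 1.59 F [ 0.4 -0.1 -0.4] w 0.994 t 13.1833
```

>>> play_rows:
  increments:
    - {"hand": 1,"x": 0.0314,"y": 0.0208,"z": 0,"rx": 0,"ry": 0,"rz": 0}
    - {"hand": 1,"x": 0.0314,"y": 0.0208,"z": 0,"rx": 0,"ry": 0,"rz": 0}
    - {"hand": 1,"x": 0.0314,"y": 0.0208,"z": 0,"rx": 0,"ry": 0,"rz": 0}
    - {"hand": 1,"x": 0.0314,"y": 0.0208,"z": 0,"rx": 0,"ry": 0,"rz": 0}
    - {"hand": 1,"x": 0,"y": 0,"z": 0.035,"rx": 0,"ry": 0,"rz": 0}

```text
t: 13.6
tcp_pos: [0.5694, 0.2527, 0.2537]
ee_rot: [2.125, 2.303, 0.029]
wrist_force: [2.2, 0.5, 1.1]
width: 1.003
finger_force: 0.0
```

>>> play_rows:
  increments:
    - {"hand": 1,"x": 0,"y": 0,"z": 0.04,"rx": 0,"ry": 0,"rz": 0}
    - {"hand": 1,"x": 0,"y": 0,"z": 0.04,"rx": 0,"ry": 0,"rz": 0}
    - {"hand": 1,"x": 0,"y": 0,"z": 0.03,"rx": 0,"ry": 0,"rz": 0}
    - {"hand": 1,"x": 0,"y": 0,"z": 0,"rx": 0,"ry": 0,"rz": 0}
    - {"hand": 1,"x": 0,"y": 0,"z": 0,"rx": 0,"ry": 0,"rz": 0}

```text
t: 14.02
tcp_pos: [0.5579, 0.2449, 0.1345]
ee_rot: [-2.132, -2.302, 0.009]
wrist_force: [-0.3, -0.9, 0.5]
width: 1.0
finger_force: 0.0
```

Run:
```python
from h import *
plan(.560,.2455,.038,94.5)
W=grab("wrist","w4")
```

```text
rz -0.1  x 0.0004 y 0.0022 z 0.0965 yaw 94.4 tilt -1.0 tcp [0.5579 0.2449 0.1345] q6 1.8 F [-0.3 -0.9  0.5] w 1.0 t 14.0167
```

View pics/w4.png

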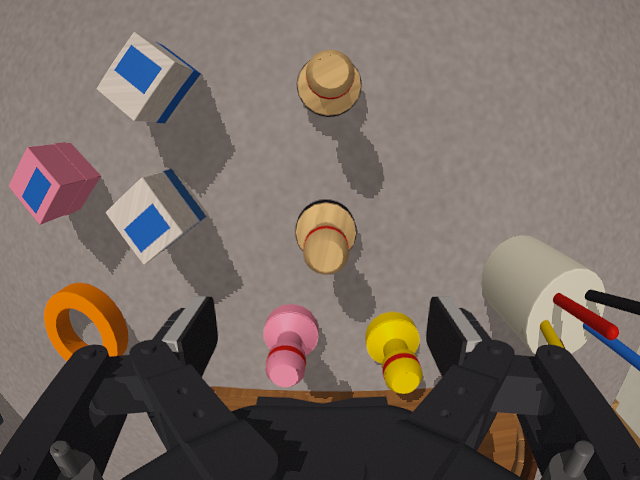

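Run:
```python
from h import *
W=grab("wrist"); labels(W)
print([onz(W,p,z,True).round(4) for p,z in(((326,253),.068),((326,232),.003),((330,72),.068),((329,86),.003))])
```

```text
label [177.1  60.7] 52 c [456.9 355.9] long 32.3 @ -35.6 short 13.4
label [136.   71.2] 1121 c [432.  355.1] long 29.8 @ -35.9 short 19.4
label [ 35.6 190.5] 642 c [340.7 273.6] long 29.5 @ 49.0 short 19.5
label [144.8 227.9] 1042 c [440.9 250.8] long 29.5 @ 39.1 short 19.3
label [615.5 348.5] 593 c [838.3 170.1] long 138.9 @ -25.3 short 11.2
[array([0.563 , 0.2468, 0.068 ]), array([0.5639, 0.2429, 0.003 ]), array([0.5569, 0.353 , 0.068 ]), array([0.5574, 0.3537, 0.003 ])]
```

>>> play_rows:
  increments:
    - {"hand": 1,"x": 0.0005,"y": 0.0045,"z": 0.03,"rx": 0,"ry": 0,"rz": 0}
    - {"hand": 1,"x": 0,"y": 0,"z": 0.04,"rx": 0,"ry": 0,"rz": 0}
    - {"hand": 1,"x": 0,"y": 0,"z": 0.0265,"rx": 0,"ry": 0,"rz": 0}
    - {"hand": 1,"x": 0,"y": 0,"z": 0,"rx": 0,"ry": 0,"rz": 0}
    - {"hand": 0.5,"x": 0,"y": 0,"z": 0,"rx": 0,"ry": 0,"rz": 0}
  grip_force: 40

```text
t: 14.53
tcp_pos: [0.5649, 0.2473, 0.0427]
ee_rot: [2.133, 2.306, 0.002]
wrist_force: [0.9, 0.4, 1.9]
width: 0.887
finger_force: 0.0
```

>>> play_rows:
  increments:
    - {"hand": 0,"x": 0,"y": 0,"z": 0,"rx": 0,"ry": 0,"rz": 0}
    - {"hand": 0,"x": 0,"y": 0,"z": 0,"rx": 0,"ry": 0,"rz": 0}
    - {"hand": 0,"x": 0,"y": 0,"z": 0,"rx": 0,"ry": 0,"rz": 0}
    - {"hand": 0,"x": 0,"y": 0,"z": 0,"rx": 0,"ry": 0,"rz": 0}
    - {"hand": 0,"x": 0,"y": 0,"z": -0.02,"rx": 0,"ry": 0,"rz": 0}

```text
t: 14.95
tcp_pos: [0.5616, 0.2466, 0.0582]
ee_rot: [-2.131, -2.304, 0.008]
wrist_force: [-0.3, -1.2, -2.1]
width: 0.313
finger_force: 39.6
```

>>> play_rows:
  increments:
    - {"hand": 0,"x": 0,"y": 0,"z": -0.04,"rx": 0,"ry": 0,"rz": 0}
    - {"hand": 0,"x": 0,"y": 0,"z": -0.04,"rx": 0,"ry": 0,"rz": 0}
    - {"hand": 0,"x": 0,"y": 0,"z": -0.04,"rx": 0,"ry": 0,"rz": 0}
    - {"hand": 0,"x": 0,"y": 0,"z": 0,"rx": 0,"ry": 0,"rz": 0}

```text
t: 15.28
tcp_pos: [0.5688, 0.2488, 0.1929]
ee_rot: [2.127, 2.3, 0.025]
wrist_force: [1.5, 0.5, 1.9]
width: 0.317
finger_force: 39.6
```

```bash
cat >> h.py <<'E'
O=np.array([.6155,-.0872]); YW=np.radians(4.3)
def safe(x,y):
    c,s=np.cos(YW),np.sin(YW); return O+np.array([c*x-s*y,s*x+c*y])
E
python3 - <<'E'
from h import *
st()
T=grab("top"); S=grab("scene")
m=lambda f,lo,hi:[(c,s[4],onz(f,c,.017).round(4)) for c,s in blobs(f,lo,hi,800,9000)[0]]
for f in (S,T): print(m(f,(0,200,80),(5,255,255)),m(f,(105,150,60),(125,255,255)))
print("expected red",safe(-.0545,.0865),"blue",safe(-.0545,-.0865))
for n,(x,y) in dict(sA=(-.07,.055),sB=(-.07,.115),cA=(-.07,-.06),cB=(-.07,-.115)).items(): print(n,safe(x,y).round(4))
p=safe(-.07,.055); plan(*p,.16,94.5)
E
```

```text
tcp [0.5688 0.2488 0.1929] yaw 94.5 F [1.5 0.5 1.9] w 0.317 q [ 0.3   0.27  0.28  1.55 -0.    1.8 ] t 15.2833
[(array([316.1, 249.7]), np.int32(2975), array([ 0.5497, -0.0131,  0.017 ]))] [(array([330.6, 319.3]), np.int32(4559), array([ 0.5641, -0.1773,  0.017 ]))]
[(array([318.9, 234.2]), np.int32(1674), array([0.5843, 0.0055, 0.017 ]))] [(array([403. , 244.5]), np.int32(4662), array([ 0.5673, -0.178 ,  0.017 ]))]
expected red [ 0.55466775 -0.00502983] blue [ 0.56763907 -0.17754285]
sA [ 0.5416 -0.0376]
sB [0.5371 0.0222]
cA [ 0.5502 -0.1523]
cB [ 0.5543 -0.2071]
rz -0.0  x -0.2828 y -0.0469 z 0.0253 yaw 94.5 tilt -1.0 tcp [0.5662 0.248  0.1853] q6 1.8 F [ 0.2 -0.7 -1. ] w 0.31 t 15.3833
```

>>> play_rows:
  increments:
    - {"hand": 0,"x": 0,"y": -0.0235,"z": -0.025,"rx": 0,"ry": 0,"rz": 0}
    - {"hand": 0,"x": 0,"y": -0.0235,"z": -0.025,"rx": 0,"ry": 0,"rz": 0}
    - {"hand": 0,"x": -0.039,"y": 0,"z": 0,"rx": 0,"ry": 0,"rz": 0}
    - {"hand": 0,"x": -0.039,"y": 0,"z": 0,"rx": 0,"ry": 0,"rz": 0}
    - {"hand": 0,"x": -0.039,"y": 0,"z": 0,"rx": 0,"ry": 0,"rz": 0}

```text
t: 15.8
tcp_pos: [0.5253, 0.1265, 0.2298]
ee_rot: [-2.129, -2.309, 0.002]
wrist_force: [1.6, -0.7, -0.4]
width: 0.317
finger_force: 39.9
```

>>> play_rows:
  increments:
    - {"hand": 0,"x": -0.039,"y": 0,"z": 0,"rx": 0,"ry": 0,"rz": 0}
    - {"hand": 0,"x": -0.039,"y": 0,"z": 0,"rx": 0,"ry": 0,"rz": 0}
    - {"hand": 0,"x": -0.039,"y": 0,"z": 0,"rx": 0,"ry": 0,"rz": 0}
    - {"hand": 0,"x": -0.039,"y": 0,"z": 0,"rx": 0,"ry": 0,"rz": 0}
    - {"hand": 0,"x": -0.01,"y": 0,"z": 0,"rx": 0,"ry": 0,"rz": 0}

```text
t: 16.22
tcp_pos: [0.5384, -0.0437, 0.2285]
ee_rot: [-2.139, -2.3, 0.007]
wrist_force: [0.3, -0.3, -0.8]
width: 0.315
finger_force: 39.9
```

>>> play_rows:
  increments:
    - {"hand": 0,"x": 0,"y": 0,"z": 0.03,"rx": 0,"ry": 0,"rz": 0}
    - {"hand": 0,"x": 0,"y": 0,"z": 0.03,"rx": 0,"ry": 0,"rz": 0}
    - {"hand": 0,"x": 0,"y": 0,"z": 0.03,"rx": 0,"ry": 0,"rz": 0}
    - {"hand": 0,"x": 0,"y": 0,"z": 0.03,"rx": 0,"ry": 0,"rz": 0}
    - {"hand": 0,"x": 0,"y": 0,"z": 0,"rx": 0,"ry": 0,"rz": 0}

```text
t: 16.63
tcp_pos: [0.5323, -0.0369, 0.1012]
ee_rot: [-2.123, -2.295, 0.014]
wrist_force: [-1.4, -1.0, -2.9]
width: 0.315
finger_force: 39.9
```

Run:
```python
from h import *
p=safe(-.07,.055); plan(*p,.056,94.5)
```

```text
rz -0.0  x -0.0014 y 0.0092 z 0.0452 yaw 94.5 tilt -0.9998 tcp [ 0.5323 -0.0369  0.1012] q6 1.3 F [-1.4 -1.  -2.9] w 0.315 t 16.6333
```

>>> play_rows:
  increments:
    - {"hand": 0,"x": 0,"y": 0.002,"z": 0.015,"rx": 0,"ry": 0,"rz": 0}
    - {"hand": 0,"x": 0,"y": 0,"z": 0.015,"rx": 0,"ry": 0,"rz": 0}
    - {"hand": 0,"x": 0,"y": 0,"z": 0,"rx": 0,"ry": 0,"rz": 0}
    - {"hand": 0,"x": 0,"y": 0,"z": 0,"rx": 0,"ry": 0,"rz": 0}
    - {"hand": 0,"x": 0,"y": 0,"z": 0,"rx": 0,"ry": 0,"rz": 0}

```text
t: 17.05
tcp_pos: [0.5418, -0.0383, 0.0823]
ee_rot: [2.132, 2.306, 0.001]
wrist_force: [-0.2, 1.0, -0.6]
width: 0.317
finger_force: 39.9
```

Run:
```python
from h import *
p=safe(-.07,.055); plan(*p,.056,94.5)
```

```text
rz -0.0  x 0.0007 y -0.0002 z 0.0263 yaw 94.5 tilt -1.0 tcp [ 0.5418 -0.0383  0.0823] q6 1.3 F [-0.2  1.  -0.6] w 0.317 t 17.05
```

>>> play_rows:
  increments:
    - {"hand": 0,"x": 0,"y": 0,"z": 0.012,"rx": 0,"ry": 0,"rz": 0}
    - {"hand": 0,"x": 0,"y": 0,"z": 0.012,"rx": 0,"ry": 0,"rz": 0}
    - {"hand": 0,"x": 0,"y": 0,"z": 0,"rx": 0,"ry": 0,"rz": 0}
    - {"hand": 0,"x": 0,"y": 0,"z": 0,"rx": 0,"ry": 0,"rz": 0}
    - {"hand": 0,"x": 0,"y": 0,"z": 0,"rx": 0,"ry": 0,"rz": 0}

```text
t: 17.47
tcp_pos: [0.5406, -0.0388, 0.0577]
ee_rot: [2.133, 2.306, -0.002]
wrist_force: [-3.7, 0.4, 6.9]
width: 0.314
finger_force: 39.3
```

>>> play_rows:
  increments:
    - {"hand": 0,"x": 0,"y": 0,"z": 0.001,"rx": 0,"ry": 0,"rz": 0}
    - {"hand": 0,"x": 0,"y": 0,"z": 0.001,"rx": 0,"ry": 0,"rz": 0}
    - {"hand": 0,"x": 0,"y": 0,"z": 0.001,"rx": 0,"ry": 0,"rz": 0}
    - {"hand": 0,"x": 0,"y": 0,"z": 0,"rx": 0,"ry": 0,"rz": 0}
    - {"hand": 0,"x": 0,"y": 0,"z": 0,"rx": 0,"ry": 0,"rz": 0}

```text
t: 17.88
tcp_pos: [0.5407, -0.039, 0.0576]
ee_rot: [2.133, 2.305, -0.002]
wrist_force: [-8.3, -0.1, 17.3]
width: 0.312
finger_force: 40.4
```

>>> play_rows:
  increments:
    - {"hand": 0,"x": 0,"y": 0,"z": -0.002,"rx": 0,"ry": 0,"rz": 0}
    - {"hand": 0.7,"x": 0,"y": 0,"z": -0.002,"rx": 0,"ry": 0,"rz": 0}
    - {"hand": 0.7,"x": 0,"y": 0,"z": 0,"rx": 0,"ry": 0,"rz": 0}
    - {"hand": 0.7,"x": 0,"y": 0,"z": 0,"rx": 0,"ry": 0,"rz": 0}
    - {"hand": 0.7,"x": 0,"y": 0,"z": 0,"rx": 0,"ry": 0,"rz": 0}

```text
t: 18.3
tcp_pos: [0.5409, -0.0383, 0.0571]
ee_rot: [-2.132, -2.306, 0.001]
wrist_force: [0.5, 0.7, -0.5]
width: 0.7
finger_force: 0.0
```

>>> play_rows:
  increments:
    - {"hand": 0.7,"x": 0,"y": 0,"z": -0.02,"rx": 0,"ry": 0,"rz": 0}
    - {"hand": 0.7,"x": 0,"y": 0,"z": -0.04,"rx": 0,"ry": 0,"rz": 0}
    - {"hand": 0.7,"x": 0,"y": 0,"z": -0.04,"rx": 0,"ry": 0,"rz": 0}
    - {"hand": 0.7,"x": 0,"y": 0,"z": -0.04,"rx": 0,"ry": 0,"rz": 0}
    - {"hand": 0.7,"x": 0,"y": 0,"z": -0.04,"rx": 0,"ry": 0,"rz": 0}

```text
t: 18.72
tcp_pos: [0.5407, -0.0382, 0.2388]
ee_rot: [-2.132, -2.306, 0.001]
wrist_force: [1.5, -0.5, 0.0]
width: 0.697
finger_force: 0.0
```

>>> play_rows:
  increments:
    - {"hand": 1,"x": 0,"y": 0,"z": 0,"rx": 0,"ry": 0,"rz": -7}
    - {"hand": 1,"x": 0,"y": 0,"z": 0,"rx": 0,"ry": 0,"rz": -7}
    - {"hand": 1,"x": 0,"y": 0,"z": 0,"rx": 0,"ry": 0,"rz": -7}
    - {"hand": 1,"x": 0,"y": 0,"z": 0,"rx": 0,"ry": 0,"rz": -7}
    - {"hand": 1,"x": 0,"y": 0,"z": 0,"rx": 0,"ry": 0,"rz": -7}

```text
t: 19.13
tcp_pos: [0.5413, -0.0383, 0.2373]
ee_rot: [-1.332, -2.845, 0.0]
wrist_force: [0.6, -0.0, 0.2]
width: 0.995
finger_force: 0.0
```

Run:
```python
from h import *
plan(.441,.251,.13,129.3)
W=grab("wrist","w5"); labels(W)
T=grab("top","t5")
```

```text
rz 0.5  x 0.2874 y 0.1057 z 0.1073 yaw 129.8 tilt -1.0 tcp [ 0.5413 -0.0383  0.2373] q6 0.68 F [ 0.6 -0.   0.2] w 0.995 t 19.1333
label [635.1 173.7] 53 c [779.6 234.1] long 19.9 @ 23.3 short 6.3
```

Now I'll move over carton2.

>>> play_rows:
  increments:
    - {"hand": 1,"x": 0.036,"y": 0.0132,"z": 0,"rx": 0,"ry": 0,"rz": 0.5}
    - {"hand": 1,"x": 0.036,"y": 0.0132,"z": 0,"rx": 0,"ry": 0,"rz": 0}
    - {"hand": 1,"x": 0.036,"y": 0.0132,"z": 0,"rx": 0,"ry": 0,"rz": 0}
    - {"hand": 1,"x": 0.036,"y": 0.0132,"z": 0,"rx": 0,"ry": 0,"rz": 0}
    - {"hand": 1,"x": 0.036,"y": 0.0132,"z": 0,"rx": 0,"ry": 0,"rz": 0}

```text
t: 19.65
tcp_pos: [0.4782, 0.1443, 0.2375]
ee_rot: [-1.359, -2.832, 0.0]
wrist_force: [0.2, -0.2, -0.2]
width: 1.001
finger_force: 0.0
```

>>> play_rows:
  increments:
    - {"hand": 1,"x": 0.036,"y": 0.0132,"z": 0,"rx": 0,"ry": 0,"rz": 0}
    - {"hand": 1,"x": 0.036,"y": 0.0132,"z": 0.03,"rx": 0,"ry": 0,"rz": 0}
    - {"hand": 1,"x": 0.036,"y": 0.0132,"z": 0.03,"rx": 0,"ry": 0,"rz": 0}
    - {"hand": 1,"x": 0,"y": 0,"z": 0.03,"rx": 0,"ry": 0,"rz": 0}
    - {"hand": 1,"x": 0,"y": 0,"z": 0.015,"rx": 0,"ry": 0,"rz": 0}

```text
t: 20.07
tcp_pos: [0.4426, 0.2427, 0.1375]
ee_rot: [-1.351, -2.832, 0.006]
wrist_force: [-1.2, -0.5, -0.9]
width: 0.996
finger_force: 0.0
```

>>> play_rows:
  increments:
    - {"hand": 1,"x": 0,"y": 0,"z": 0,"rx": 0,"ry": 0,"rz": 0}
    - {"hand": 1,"x": 0,"y": 0,"z": 0,"rx": 0,"ry": 0,"rz": 0}
    - {"hand": 1,"x": 0,"y": 0,"z": 0,"rx": 0,"ry": 0,"rz": 0}

```text
t: 20.32
tcp_pos: [0.4462, 0.2414, 0.1427]
ee_rot: [1.355, 2.833, 0.002]
wrist_force: [-0.4, -0.9, -0.5]
width: 1.002
finger_force: 0.0
```

Run:
```python
from h import *
W=grab("wrist","w6"); labels(W)
plan(.441,.251,.022,129.3)
```

```text
label [418.6  94.8] 1391 c [432.3 355.1] long 29.6 @ -35.6 short 19.5
label [220.7 104.8] 1384 c [341.1 273.7] long 29.5 @ 49.8 short 19.5
label [323.8 230.6] 1359 c [441.2 251.1] long 29.1 @ 38.9 short 19.0
rz -0.4  x 0.0111 y 0.0016 z 0.1214 yaw 128.9 tilt -1.0 tcp [0.4468 0.2414 0.1434] q6 1.26 F [0.7 0.2 0.7] w 1.004 t 20.3667
```

>>> play_rows:
  increments:
    - {"hand": 1,"x": 0.011,"y": 0.0015,"z": 0.03,"rx": 0,"ry": 0,"rz": 0}
    - {"hand": 1,"x": 0,"y": 0,"z": 0.035,"rx": 0,"ry": 0,"rz": 0}
    - {"hand": 1,"x": 0,"y": 0,"z": 0.035,"rx": 0,"ry": 0,"rz": 0}
    - {"hand": 1,"x": 0,"y": 0,"z": 0.021,"rx": 0,"ry": 0,"rz": 0}
    - {"hand": 1,"x": 0,"y": 0,"z": 0,"rx": 0,"ry": 0,"rz": 0}
  grip_force: 30

```text
t: 20.78
tcp_pos: [0.4368, 0.2491, 0.0167]
ee_rot: [-1.353, -2.829, 0.009]
wrist_force: [-1.4, -0.8, 0.9]
width: 0.995
finger_force: 0.0
```

>>> play_rows:
  increments:
    - {"hand": 0,"x": 0,"y": 0,"z": 0,"rx": 0,"ry": 0,"rz": 0}
    - {"hand": 0,"x": 0,"y": 0,"z": 0,"rx": 0,"ry": 0,"rz": 0}
    - {"hand": 0,"x": 0,"y": 0,"z": 0,"rx": 0,"ry": 0,"rz": 0}
    - {"hand": 0,"x": 0,"y": 0,"z": 0,"rx": 0,"ry": 0,"rz": 0}
    - {"hand": 0,"x": 0,"y": 0,"z": 0,"rx": 0,"ry": 0,"rz": 0}

```text
t: 21.2
tcp_pos: [0.442, 0.2517, 0.0236]
ee_rot: [1.352, 2.832, 0.006]
wrist_force: [-0.0, 0.5, 6.5]
width: 0.463
finger_force: 31.3
```

>>> play_rows:
  increments:
    - {"hand": 0,"x": 0,"y": 0,"z": -0.03,"rx": 0,"ry": 0,"rz": 0}
    - {"hand": 0,"x": 0,"y": 0,"z": -0.04,"rx": 0,"ry": 0,"rz": 0}
    - {"hand": 0,"x": 0,"y": 0,"z": -0.04,"rx": 0,"ry": 0,"rz": 0}
    - {"hand": 0,"x": 0,"y": 0,"z": -0.04,"rx": 0,"ry": 0,"rz": 0}
    - {"hand": 0,"x": 0,"y": 0,"z": -0.035,"rx": 0,"ry": 0,"rz": 0}

```text
t: 21.62
tcp_pos: [0.4399, 0.251, 0.2088]
ee_rot: [1.352, 2.834, 0.003]
wrist_force: [-0.1, -0.5, -1.2]
width: 0.464
finger_force: 30.7
```

>>> play_rows:
  increments:
    - {"hand": 0,"x": 0,"y": 0,"z": -0.02,"rx": 0,"ry": 0,"rz": 7}
    - {"hand": 0,"x": 0,"y": 0,"z": 0,"rx": 0,"ry": 0,"rz": 7}
    - {"hand": 0,"x": 0,"y": 0,"z": 0,"rx": 0,"ry": 0,"rz": 7}
    - {"hand": 0,"x": 0,"y": 0,"z": 0,"rx": 0,"ry": 0,"rz": 7}
    - {"hand": 0,"x": 0,"y": 0,"z": 0,"rx": 0,"ry": 0,"rz": 6.7}

```text
t: 22.03
tcp_pos: [0.4399, 0.251, 0.2263]
ee_rot: [2.144, 2.296, 0.002]
wrist_force: [0.0, -0.1, -1.6]
width: 0.46
finger_force: 30.8
```

Run:
```python
from h import *
p=safe(-.07,-.11); plan(*p,.06,94.3)
```

```text
rz -0.4  x -0.4604 y 0.0798 z 0.1663 yaw 93.9 tilt -1.0 tcp [0.4399 0.251  0.2263] q6 1.89 F [ 0.  -0.1 -1.6] w 0.46 t 22.0333
```

>>> play_rows:
  increments:
    - {"hand": 0,"x": -0.0384,"y": 0.0066,"z": 0,"rx": 0,"ry": 0,"rz": -0.4}
    - {"hand": 0,"x": -0.0384,"y": 0.0066,"z": 0,"rx": 0,"ry": 0,"rz": 0}
    - {"hand": 0,"x": -0.0384,"y": 0.0066,"z": 0,"rx": 0,"ry": 0,"rz": 0}
    - {"hand": 0,"x": -0.0384,"y": 0.0066,"z": 0,"rx": 0,"ry": 0,"rz": 0}
    - {"hand": 0,"x": -0.0384,"y": 0.0066,"z": 0,"rx": 0,"ry": 0,"rz": 0}

```text
t: 22.45
tcp_pos: [0.4881, 0.0606, 0.2261]
ee_rot: [2.128, 2.31, 0.001]
wrist_force: [0.7, 0.2, -0.7]
width: 0.467
finger_force: 30.8
```

>>> play_rows:
  increments:
    - {"hand": 0,"x": -0.0384,"y": 0.0066,"z": 0,"rx": 0,"ry": 0,"rz": 0}
    - {"hand": 0,"x": -0.0384,"y": 0.0066,"z": 0,"rx": 0,"ry": 0,"rz": 0}
    - {"hand": 0,"x": -0.0384,"y": 0.0066,"z": 0,"rx": 0,"ry": 0,"rz": 0}
    - {"hand": 0,"x": -0.0384,"y": 0.0066,"z": 0,"rx": 0,"ry": 0,"rz": 0}
    - {"hand": 0,"x": -0.0384,"y": 0.0066,"z": 0,"rx": 0,"ry": 0,"rz": 0}

```text
t: 22.87
tcp_pos: [0.5367, -0.1285, 0.226]
ee_rot: [2.129, 2.309, 0.001]
wrist_force: [1.4, 0.5, -1.4]
width: 0.465
finger_force: 30.8
```

>>> play_rows:
  increments:
    - {"hand": 0,"x": -0.0384,"y": 0.0066,"z": 0,"rx": 0,"ry": 0,"rz": 0}
    - {"hand": 0,"x": -0.0384,"y": 0.0066,"z": 0,"rx": 0,"ry": 0,"rz": 0}
    - {"hand": 0,"x": 0,"y": 0,"z": 0,"rx": 0,"ry": 0,"rz": 0}
    - {"hand": 0,"x": 0,"y": 0,"z": 0,"rx": 0,"ry": 0,"rz": 0}
    - {"hand": 0,"x": 0,"y": 0,"z": 0,"rx": 0,"ry": 0,"rz": 0}

```text
t: 23.28
tcp_pos: [0.5557, -0.2018, 0.2255]
ee_rot: [-2.129, -2.309, -0.001]
wrist_force: [-0.2, -0.7, -1.5]
width: 0.464
finger_force: 30.8
```

Run:
```python
from h import *
p=safe(-.07,-.11); plan(*p,.043,94.3)
```

```text
rz 0.3  x -0.0002 y -0.0017 z 0.1825 yaw 94.6 tilt -1.0 tcp [ 0.5557 -0.2018  0.2255] q6 1.03 F [-0.2 -0.7 -1.5] w 0.464 t 23.2833
```

>>> play_rows:
  increments:
    - {"hand": 0,"x": 0,"y": -0.0017,"z": 0.03,"rx": 0,"ry": 0,"rz": 0.3}
    - {"hand": 0,"x": 0,"y": 0,"z": 0.035,"rx": 0,"ry": 0,"rz": 0}
    - {"hand": 0,"x": 0,"y": 0,"z": 0.035,"rx": 0,"ry": 0,"rz": 0}
    - {"hand": 0,"x": 0,"y": 0,"z": 0.035,"rx": 0,"ry": 0,"rz": 0}
    - {"hand": 0,"x": 0,"y": 0,"z": 0.02,"rx": 0,"ry": 0,"rz": 0}

```text
t: 23.7
tcp_pos: [0.5518, -0.1989, 0.0667]
ee_rot: [-2.128, -2.303, 0.002]
wrist_force: [-1.0, 1.0, -1.9]
width: 0.464
finger_force: 30.8
```

>>> play_rows:
  increments:
    - {"hand": 0,"x": 0,"y": 0,"z": 0.01,"rx": 0,"ry": 0,"rz": 0}
    - {"hand": 0,"x": 0,"y": 0,"z": 0,"rx": 0,"ry": 0,"rz": 0}
    - {"hand": 0,"x": 0,"y": 0,"z": 0.01,"rx": 0,"ry": 0,"rz": 0}
    - {"hand": 0,"x": 0,"y": 0,"z": 0,"rx": 0,"ry": 0,"rz": 0}
    - {"hand": 0,"x": 0,"y": 0,"z": 0.007,"rx": 0,"ry": 0,"rz": 0}

```text
t: 24.12
tcp_pos: [0.5565, -0.203, 0.0467]
ee_rot: [2.131, 2.301, 0.003]
wrist_force: [0.5, -0.6, -0.5]
width: 0.462
finger_force: 30.8
```

>>> play_rows:
  increments:
    - {"hand": 0,"x": 0,"y": 0,"z": 0.001,"rx": 0,"ry": 0,"rz": 0}
    - {"hand": 0,"x": 0,"y": 0,"z": 0.001,"rx": 0,"ry": 0,"rz": 0}
    - {"hand": 0,"x": 0,"y": 0,"z": 0.001,"rx": 0,"ry": 0,"rz": 0}
    - {"hand": 0,"x": 0,"y": 0,"z": 0,"rx": 0,"ry": 0,"rz": 0}
    - {"hand": 0,"x": 0,"y": 0,"z": 0,"rx": 0,"ry": 0,"rz": 0}

```text
t: 24.53
tcp_pos: [0.5544, -0.2023, 0.0408]
ee_rot: [2.135, 2.304, 0.0]
wrist_force: [0.1, -0.0, -0.6]
width: 0.463
finger_force: 30.8
```

Run:
```python
from h import *
p=safe(-.07,-.11); plan(*p,.041,94.3)
```

```text
rz 0.1  x 0.0002 y -0.0004 z -0.0002 yaw 94.4 tilt -1.0 tcp [ 0.5544 -0.2023  0.0408] q6 1.03 F [ 0.1 -0.  -0.6] w 0.463 t 24.5333
```

>>> play_rows:
  increments:
    - {"hand": 0,"x": 0,"y": 0,"z": 0.0015,"rx": 0,"ry": 0,"rz": 0}
    - {"hand": 0,"x": 0,"y": 0,"z": 0,"rx": 0,"ry": 0,"rz": 0}
    - {"hand": 0,"x": 0,"y": 0,"z": 0,"rx": 0,"ry": 0,"rz": 0}

```text
t: 24.78
tcp_pos: [0.5545, -0.2024, 0.0406]
ee_rot: [2.134, 2.304, 0.0]
wrist_force: [-2.1, 1.2, 5.7]
width: 0.466
finger_force: 31.5
```

>>> play_rows:
  increments:
    - {"hand": 0.8,"x": 0,"y": 0,"z": 0,"rx": 0,"ry": 0,"rz": 0}
    - {"hand": 0.8,"x": 0,"y": 0,"z": 0,"rx": 0,"ry": 0,"rz": 0}
    - {"hand": 0.8,"x": 0,"y": 0,"z": 0,"rx": 0,"ry": 0,"rz": 0}
    - {"hand": 0.8,"x": 0,"y": 0,"z": 0,"rx": 0,"ry": 0,"rz": 0}
    - {"hand": 0.8,"x": 0,"y": 0,"z": -0.02,"rx": 0,"ry": 0,"rz": 0}

```text
t: 25.2
tcp_pos: [0.5508, -0.2005, 0.0541]
ee_rot: [-2.129, -2.298, 0.004]
wrist_force: [0.6, -0.3, -0.8]
width: 0.798
finger_force: 0.0
```

>>> play_rows:
  increments:
    - {"hand": 0.8,"x": 0,"y": 0,"z": -0.035,"rx": 0,"ry": 0,"rz": 0}
    - {"hand": 0.8,"x": 0,"y": 0,"z": -0.035,"rx": 0,"ry": 0,"rz": 0}
    - {"hand": 0.8,"x": 0,"y": 0,"z": -0.035,"rx": 0,"ry": 0,"rz": 0}
    - {"hand": 0.8,"x": 0,"y": 0,"z": -0.035,"rx": 0,"ry": 0,"rz": 0}
    - {"hand": 1,"x": 0,"y": 0,"z": -0.03,"rx": 0,"ry": 0,"rz": 0}

```text
t: 25.62
tcp_pos: [0.5544, -0.2022, 0.2316]
ee_rot: [2.134, 2.303, 0.001]
wrist_force: [0.9, -0.0, 0.2]
width: 0.917
finger_force: 0.0
```

Run:
```python
from h import *
plan(.432,.355,.2,54.3)
S=grab("scene","s7"); labels(S,False)
```

```text
rz 40.1  x 0.3811 y -0.4246 z 0.0316 yaw 94.4 tilt -1.0 tcp [ 0.5544 -0.2022  0.2316] q6 1.03 F [ 0.9 -0.   0.2] w 0.917 t 25.6167
label [335.5   4.1] 42 c [672.9 653.3] long 47.0 @ 61.4 short 12.6
label [172.8  22.3] 215 c [236.5 648.1] long 113.4 @ 53.3 short 56.7
label [279.1  28.8] 256 c [517.4 606.1] long 139.6 @ 69.1 short 31.4
label [252.3 109.7] 71 c [430.9 353.6] long 27.2 @ -35.9 short 17.1
label [396.3 135.4] 45 c [772.1 240.6] long 45.6 @ 40.8 short 5.4
label [218.1 140.6] 49 c [342.6 275.6] long 18.9 @ 51.1 short 17.3
label [298.  296.4] 109 c [ 498.9 -128.5] long 26.4 @ 83.7 short 23.9
label [334.4 336.4] 1958 c [ 565.6 -214.6] long 143.7 @ 4.5 short 88.6
label [327.4 327.7] 120 c [ 553.5 -200.9] long 28.3 @ 4.9 short 18.6
```

>>> play_rows:
  increments:
    - {"hand": 1,"x": 0,"y": 0,"z": 0,"rx": 0,"ry": 0,"rz": 7}
    - {"hand": 1,"x": 0,"y": 0,"z": 0,"rx": 0,"ry": 0,"rz": 7}
    - {"hand": 1,"x": 0,"y": 0,"z": 0,"rx": 0,"ry": 0,"rz": 7}
    - {"hand": 1,"x": 0,"y": 0,"z": 0,"rx": 0,"ry": 0,"rz": 7}
    - {"hand": 1,"x": 0,"y": 0,"z": 0,"rx": 0,"ry": 0,"rz": 7}

```text
t: 26.08
tcp_pos: [0.5542, -0.2021, 0.2285]
ee_rot: [-2.734, -1.547, 0.0]
wrist_force: [-0.8, -0.9, 0.3]
width: 1.004
finger_force: 0.0
```

>>> play_rows:
  increments:
    - {"hand": 1,"x": 0,"y": 0,"z": 0,"rx": 0,"ry": 0,"rz": 5}
    - {"hand": 1,"x": 0.0254,"y": -0.0283,"z": 0,"rx": 0,"ry": 0,"rz": 0}
    - {"hand": 1,"x": 0.0254,"y": -0.0283,"z": 0,"rx": 0,"ry": 0,"rz": 0}
    - {"hand": 1,"x": 0.0254,"y": -0.0283,"z": 0,"rx": 0,"ry": 0,"rz": 0}
    - {"hand": 1,"x": 0.0254,"y": -0.0283,"z": 0,"rx": 0,"ry": 0,"rz": 0}

```text
t: 26.5
tcp_pos: [0.5208, -0.0524, 0.2283]
ee_rot: [-2.795, -1.433, 0.0]
wrist_force: [0.2, 0.7, -0.7]
width: 1.0
finger_force: 0.0
```

>>> play_rows:
  increments:
    - {"hand": 1,"x": 0.0254,"y": -0.0283,"z": 0,"rx": 0,"ry": 0,"rz": 0}
    - {"hand": 1,"x": 0.0254,"y": -0.0283,"z": 0,"rx": 0,"ry": 0,"rz": 0}
    - {"hand": 1,"x": 0.0254,"y": -0.0283,"z": 0,"rx": 0,"ry": 0,"rz": 0}
    - {"hand": 1,"x": 0.0254,"y": -0.0283,"z": 0,"rx": 0,"ry": 0,"rz": 0}
    - {"hand": 1,"x": 0.0254,"y": -0.0283,"z": 0,"rx": 0,"ry": 0,"rz": 0}

```text
t: 26.92
tcp_pos: [0.4796, 0.1337, 0.2287]
ee_rot: [2.795, 1.435, 0.0]
wrist_force: [0.9, 0.1, -0.1]
width: 1.0
finger_force: 0.0
```

>>> play_rows:
  increments:
    - {"hand": 1,"x": 0.0254,"y": -0.0283,"z": 0,"rx": 0,"ry": 0,"rz": 0}
    - {"hand": 1,"x": 0.0254,"y": -0.0283,"z": 0,"rx": 0,"ry": 0,"rz": 0}
    - {"hand": 1,"x": 0.0254,"y": -0.0283,"z": 0,"rx": 0,"ry": 0,"rz": 0}
    - {"hand": 1,"x": 0.0254,"y": -0.0283,"z": 0,"rx": 0,"ry": 0,"rz": 0}
    - {"hand": 1,"x": 0.0254,"y": -0.0283,"z": 0,"rx": 0,"ry": 0,"rz": 0}

```text
t: 27.33
tcp_pos: [0.4385, 0.3195, 0.2287]
ee_rot: [2.794, 1.436, 0.0]
wrist_force: [1.0, 0.4, 0.1]
width: 1.0
finger_force: 0.0
```

>>> play_rows:
  increments:
    - {"hand": 1,"x": 0.0254,"y": -0.0283,"z": 0.02,"rx": 0,"ry": 0,"rz": 0}
    - {"hand": 1,"x": 0,"y": 0,"z": 0.03,"rx": 0,"ry": 0,"rz": 0}
    - {"hand": 1,"x": 0,"y": 0,"z": 0.03,"rx": 0,"ry": 0,"rz": 0}
    - {"hand": 1,"x": 0,"y": 0,"z": 0,"rx": 0,"ry": 0,"rz": 0}
    - {"hand": 1,"x": 0,"y": 0,"z": 0,"rx": 0,"ry": 0,"rz": 0}

```text
t: 27.75
tcp_pos: [0.4293, 0.3526, 0.1468]
ee_rot: [2.794, 1.435, -0.01]
wrist_force: [-0.2, 1.1, 0.6]
width: 1.003
finger_force: 0.0
```

Run:
```python
from h import *
W=grab("wrist"); labels(W)
plan(.432,.355,.023,54.3)
```

```text
label [324. 239.] 1305 c [432.3 354.9] long 28.9 @ -35.5 short 18.9
label [289.4 384.6] 642 c [341.6 274. ] long 27.3 @ 49.1 short 19.1
rz 0.1  x 0.0018 y -0.0002 z 0.1267 yaw 54.4 tilt -1.0 tcp [0.4311 0.3534 0.1497] q6 2.76 F [-0.2  0.4  0.2] w 0.999 t 27.8
```

>>> play_rows:
  increments:
    - {"hand": 1,"x": 0.0018,"y": 0,"z": 0.035,"rx": 0,"ry": 0,"rz": 0}
    - {"hand": 1,"x": 0,"y": 0,"z": 0.035,"rx": 0,"ry": 0,"rz": 0}
    - {"hand": 1,"x": 0,"y": 0,"z": 0.035,"rx": 0,"ry": 0,"rz": 0}
    - {"hand": 1,"x": 0,"y": 0,"z": 0.021,"rx": 0,"ry": 0,"rz": 0}
    - {"hand": 1,"x": 0,"y": 0,"z": 0,"rx": 0,"ry": 0,"rz": 0}

```text
t: 28.22
tcp_pos: [0.4309, 0.3533, 0.0209]
ee_rot: [2.795, 1.433, -0.009]
wrist_force: [-0.5, -0.4, -0.8]
width: 1.005
finger_force: 0.0
```

>>> play_rows:
  increments:
    - {"hand": 0,"x": 0,"y": 0,"z": 0,"rx": 0,"ry": 0,"rz": 0}
    - {"hand": 0,"x": 0,"y": 0,"z": 0,"rx": 0,"ry": 0,"rz": 0}
    - {"hand": 0,"x": 0,"y": 0,"z": 0,"rx": 0,"ry": 0,"rz": 0}
    - {"hand": 0,"x": 0,"y": 0,"z": 0,"rx": 0,"ry": 0,"rz": 0}
    - {"hand": 0,"x": 0,"y": 0,"z": 0,"rx": 0,"ry": 0,"rz": 0}

```text
t: 28.63
tcp_pos: [0.4349, 0.3566, 0.0272]
ee_rot: [-2.794, -1.435, -0.01]
wrist_force: [0.9, -0.4, 6.6]
width: 0.464
finger_force: 31.9
```

>>> play_rows:
  increments:
    - {"hand": 0,"x": 0,"y": 0,"z": -0.03,"rx": 0,"ry": 0,"rz": 0}
    - {"hand": 0,"x": 0,"y": 0,"z": -0.04,"rx": 0,"ry": 0,"rz": 0}
    - {"hand": 0,"x": 0,"y": 0,"z": -0.04,"rx": 0,"ry": 0,"rz": 0}
    - {"hand": 0,"x": 0,"y": 0,"z": -0.04,"rx": 0,"ry": 0,"rz": 0}
    - {"hand": 0,"x": 0,"y": 0,"z": -0.04,"rx": 0,"ry": 0,"rz": 0}

```text
t: 29.05
tcp_pos: [0.432, 0.355, 0.216]
ee_rot: [-2.794, -1.435, -0.001]
wrist_force: [0.6, 1.6, -0.9]
width: 0.463
finger_force: 31.0
```

>>> play_rows:
  increments:
    - {"hand": 0,"x": 0,"y": 0,"z": -0.015,"rx": 0,"ry": 0,"rz": -7}
    - {"hand": 0,"x": 0,"y": 0,"z": 0,"rx": 0,"ry": 0,"rz": -7}
    - {"hand": 0,"x": 0,"y": 0,"z": 0,"rx": 0,"ry": 0,"rz": -7}
    - {"hand": 0,"x": 0,"y": 0,"z": 0,"rx": 0,"ry": 0,"rz": -7}
    - {"hand": 0,"x": 0,"y": 0,"z": 0,"rx": 0,"ry": 0,"rz": -7}

```text
t: 29.47
tcp_pos: [0.4325, 0.3553, 0.2295]
ee_rot: [2.227, 2.216, 0.002]
wrist_force: [-0.4, 0.3, -1.8]
width: 0.466
finger_force: 31.1
```

>>> play_rows:
  increments:
    - {"hand": 0,"x": 0,"y": 0,"z": 0,"rx": 0,"ry": 0,"rz": -5}
    - {"hand": 0,"x": 0,"y": 0,"z": 0,"rx": 0,"ry": 0,"rz": 0}
    - {"hand": 0,"x": 0,"y": 0,"z": 0,"rx": 0,"ry": 0,"rz": 0}

```text
t: 29.72
tcp_pos: [0.4324, 0.3552, 0.2291]
ee_rot: [2.138, 2.302, 0.001]
wrist_force: [-0.6, -0.8, -0.5]
width: 0.463
finger_force: 31.1
```

Run:
```python
from h import *
p=safe(-.07,-.052); plan(*p,.06,94.3)
```

```text
rz -0.1  x -0.5069 y 0.0794 z 0.1691 yaw 94.2 tilt -1.0 tcp [0.4324 0.3552 0.2291] q6 2.06 F [-0.6 -0.8 -0.5] w 0.463 t 29.7167
```

>>> play_rows:
  increments:
    - {"hand": 0,"x": -0.039,"y": 0.0061,"z": 0,"rx": 0,"ry": 0,"rz": 0}
    - {"hand": 0,"x": -0.039,"y": 0.0061,"z": 0,"rx": 0,"ry": 0,"rz": 0}
    - {"hand": 0,"x": -0.039,"y": 0.0061,"z": 0,"rx": 0,"ry": 0,"rz": 0}
    - {"hand": 0,"x": -0.039,"y": 0.0061,"z": 0,"rx": 0,"ry": 0,"rz": 0}
    - {"hand": 0,"x": -0.039,"y": 0.0061,"z": 0,"rx": 0,"ry": 0,"rz": 0}

```text
t: 30.13
tcp_pos: [0.4777, 0.1615, 0.229]
ee_rot: [2.136, 2.303, 0.001]
wrist_force: [1.0, -0.5, -1.2]
width: 0.464
finger_force: 31.0
```

>>> play_rows:
  increments:
    - {"hand": 0,"x": -0.039,"y": 0.0061,"z": 0,"rx": 0,"ry": 0,"rz": 0}
    - {"hand": 0,"x": -0.039,"y": 0.0061,"z": 0,"rx": 0,"ry": 0,"rz": 0}
    - {"hand": 0,"x": -0.039,"y": 0.0061,"z": 0,"rx": 0,"ry": 0,"rz": 0}
    - {"hand": 0,"x": -0.039,"y": 0.0061,"z": 0,"rx": 0,"ry": 0,"rz": 0}
    - {"hand": 0,"x": -0.039,"y": 0.0061,"z": 0,"rx": 0,"ry": 0,"rz": 0}

```text
t: 30.55
tcp_pos: [0.523, -0.031, 0.2291]
ee_rot: [2.137, 2.302, 0.001]
wrist_force: [0.9, -0.2, -0.9]
width: 0.466
finger_force: 31.0
```

>>> play_rows:
  increments:
    - {"hand": 0,"x": -0.039,"y": 0.0061,"z": 0,"rx": 0,"ry": 0,"rz": 0}
    - {"hand": 0,"x": -0.039,"y": 0.0061,"z": 0,"rx": 0,"ry": 0,"rz": 0}
    - {"hand": 0,"x": -0.039,"y": 0.0061,"z": 0,"rx": 0,"ry": 0,"rz": 0}
    - {"hand": 0,"x": 0,"y": 0,"z": 0,"rx": 0,"ry": 0,"rz": 0}
    - {"hand": 0,"x": 0,"y": 0,"z": 0,"rx": 0,"ry": 0,"rz": 0}

```text
t: 30.97
tcp_pos: [0.55, -0.1465, 0.228]
ee_rot: [-2.141, -2.297, 0.0]
wrist_force: [-0.7, 0.6, -0.3]
width: 0.462
finger_force: 31.1
```

Run:
```python
from h import *
p=safe(-.07,-.052); plan(*p,.045,94.3)
```

```text
rz -0.3  x 0.0022 y -0.0002 z 0.1830 yaw 94.0 tilt -1.0 tcp [ 0.55   -0.1465  0.228 ] q6 1.12 F [-0.7  0.6 -0.3] w 0.462 t 30.9667
```

>>> play_rows:
  increments:
    - {"hand": 0,"x": 0.0022,"y": 0,"z": 0.03,"rx": 0,"ry": 0,"rz": -0.3}
    - {"hand": 0,"x": 0,"y": 0,"z": 0.035,"rx": 0,"ry": 0,"rz": 0}
    - {"hand": 0,"x": 0,"y": 0,"z": 0.035,"rx": 0,"ry": 0,"rz": 0}
    - {"hand": 0,"x": 0,"y": 0,"z": 0.035,"rx": 0,"ry": 0,"rz": 0}
    - {"hand": 0,"x": 0,"y": 0,"z": 0.02,"rx": 0,"ry": 0,"rz": 0}

```text
t: 31.38
tcp_pos: [0.5473, -0.1394, 0.0694]
ee_rot: [-2.124, -2.306, 0.003]
wrist_force: [-0.3, 0.1, -0.7]
width: 0.463
finger_force: 31.1
```

>>> play_rows:
  increments:
    - {"hand": 0,"x": 0,"y": 0,"z": 0.01,"rx": 0,"ry": 0,"rz": 0}
    - {"hand": 0,"x": 0,"y": 0,"z": 0,"rx": 0,"ry": 0,"rz": 0}
    - {"hand": 0,"x": 0,"y": 0,"z": 0.01,"rx": 0,"ry": 0,"rz": 0}
    - {"hand": 0,"x": 0,"y": 0,"z": 0,"rx": 0,"ry": 0,"rz": 0}
    - {"hand": 0,"x": 0,"y": 0,"z": 0.007,"rx": 0,"ry": 0,"rz": 0}

```text
t: 31.8
tcp_pos: [0.5523, -0.1428, 0.0496]
ee_rot: [2.125, 2.306, 0.003]
wrist_force: [0.4, -1.0, 0.0]
width: 0.459
finger_force: 31.1
```

>>> play_rows:
  increments:
    - {"hand": 0,"x": 0,"y": 0,"z": 0.001,"rx": 0,"ry": 0,"rz": 0}
    - {"hand": 0,"x": 0,"y": 0,"z": 0.001,"rx": 0,"ry": 0,"rz": 0}
    - {"hand": 0,"x": 0,"y": 0,"z": 0,"rx": 0,"ry": 0,"rz": 0}
    - {"hand": 0,"x": 0,"y": 0,"z": 0,"rx": 0,"ry": 0,"rz": 0}
    - {"hand": 0,"x": 0,"y": 0,"z": 0,"rx": 0,"ry": 0,"rz": 0}

```text
t: 32.22
tcp_pos: [0.5502, -0.1423, 0.0451]
ee_rot: [2.129, 2.309, 0.0]
wrist_force: [0.3, 0.2, -0.2]
width: 0.46
finger_force: 31.1
```

>>> play_rows:
  increments:
    - {"hand": 0,"x": 0,"y": 0,"z": 0.0015,"rx": 0,"ry": 0,"rz": 0}
    - {"hand": 0,"x": 0,"y": 0,"z": 0.0015,"rx": 0,"ry": 0,"rz": 0}
    - {"hand": 0,"x": 0,"y": 0,"z": 0,"rx": 0,"ry": 0,"rz": 0}
    - {"hand": 0,"x": 0,"y": 0,"z": 0,"rx": 0,"ry": 0,"rz": 0}

```text
t: 32.55
tcp_pos: [0.5505, -0.1425, 0.0442]
ee_rot: [2.128, 2.309, 0.001]
wrist_force: [-3.0, 1.3, 8.2]
width: 0.46
finger_force: 32.1
```

Contact. I'll release and head for stamp1.

>>> play_rows:
  increments:
    - {"hand": 0.8,"x": 0,"y": 0,"z": 0,"rx": 0,"ry": 0,"rz": 0}
    - {"hand": 0.8,"x": 0,"y": 0,"z": 0,"rx": 0,"ry": 0,"rz": 0}
    - {"hand": 0.8,"x": 0,"y": 0,"z": 0,"rx": 0,"ry": 0,"rz": 0}
    - {"hand": 0.8,"x": 0,"y": 0,"z": 0,"rx": 0,"ry": 0,"rz": 0}
    - {"hand": 0.8,"x": 0,"y": 0,"z": -0.02,"rx": 0,"ry": 0,"rz": 0}

```text
t: 32.97
tcp_pos: [0.5463, -0.1407, 0.0568]
ee_rot: [-2.123, -2.304, 0.005]
wrist_force: [-0.8, 0.9, -0.9]
width: 0.796
finger_force: 0.0
```

>>> play_rows:
  increments:
    - {"hand": 0.8,"x": 0,"y": 0,"z": -0.035,"rx": 0,"ry": 0,"rz": 0}
    - {"hand": 0.8,"x": 0,"y": 0,"z": -0.035,"rx": 0,"ry": 0,"rz": 0}
    - {"hand": 0.8,"x": 0,"y": 0,"z": -0.035,"rx": 0,"ry": 0,"rz": 0}
    - {"hand": 0.8,"x": 0,"y": 0,"z": -0.035,"rx": 0,"ry": 0,"rz": 0}
    - {"hand": 1,"x": 0,"y": 0,"z": -0.03,"rx": 0,"ry": 0,"rz": 0}

```text
t: 33.38
tcp_pos: [0.5501, -0.1422, 0.234]
ee_rot: [2.128, 2.309, 0.001]
wrist_force: [0.7, 0.0, -0.9]
width: 0.92
finger_force: 0.0
```

>>> play_rows:
  increments:
    - {"hand": 1,"x": 0,"y": 0,"z": 0,"rx": 0,"ry": 0,"rz": 0}
    - {"hand": 1,"x": 0,"y": 0,"z": 0,"rx": 0,"ry": 0,"rz": 0}

```text
t: 33.55
tcp_pos: [0.5515, -0.1427, 0.2346]
ee_rot: [2.125, 2.306, 0.003]
wrist_force: [0.3, 0.4, -0.2]
width: 1.0
finger_force: 0.0
```

Run:
```python
from h import *
plan(.5575,.353,.14,94.5)
S=grab("scene"); labels(S,False)
for c,s in blobs(S,(8,80,90),(20,200,255),60,400)[0]: print(c,s[:5],onz(S,c,.05).round(3))
```

```text
rz 0.2  x 0.4937 y 0.0449 z 0.0946 yaw 94.7 tilt -1.0 tcp [ 0.5515 -0.1427  0.2346] q6 1.12 F [ 0.3  0.4 -0.2] w 1.0 t 33.55
label [335.5   4.1] 42 c [672.9 653.3] long 47.0 @ 61.4 short 12.6
label [172.8  22.3] 214 c [236.5 648.1] long 113.4 @ 53.3 short 56.7
label [279.1  28.9] 258 c [517.4 606.1] long 139.6 @ 69.1 short 31.4
label [396.4 135.2] 44 c [772.7 241.2] long 44.0 @ 40.8 short 5.4
label [322.5 301.2] 114 c [ 549.7 -143.3] long 27.6 @ 4.1 short 18.7
label [327.4 327.7] 119 c [ 553.7 -200.8] long 27.9 @ 4.9 short 18.6
[301.3 105.2] [296 100  12  11  96] [0.553 0.358 0.05 ]
[302.9 113.2] [294 110  17   7  61] [0.555 0.334 0.05 ]
[367.6 259.2] [357 215  25  96 337] [ 0.661 -0.058  0.05 ]
[279.8 241.6] [275 221  10  43 138] [0.469 0.005 0.05 ]
[294.9 254.1] [291 246   9  17  82] [ 0.5   -0.029  0.05 ]
[310.6 285.4] [301 282  24   7  80] [ 0.528 -0.104  0.05 ]
[289.9 294.7] [286 284  12  27  91] [ 0.481 -0.12   0.05 ]
[313.9 360.9] [297 353  38  18 215] [ 0.518 -0.265  0.05 ]
```

>>> play_rows:
  increments:
    - {"hand": 1,"x": 0.038,"y": 0.0034,"z": 0,"rx": 0,"ry": 0,"rz": 0}
    - {"hand": 1,"x": 0.038,"y": 0.0034,"z": 0,"rx": 0,"ry": 0,"rz": 0}
    - {"hand": 1,"x": 0.038,"y": 0.0034,"z": 0,"rx": 0,"ry": 0,"rz": 0}
    - {"hand": 1,"x": 0.038,"y": 0.0034,"z": 0,"rx": 0,"ry": 0,"rz": 0}
    - {"hand": 1,"x": 0.038,"y": 0.0034,"z": 0,"rx": 0,"ry": 0,"rz": 0}

```text
t: 34.02
tcp_pos: [0.5499, 0.0502, 0.2288]
ee_rot: [-2.127, -2.307, 0.005]
wrist_force: [0.0, 0.4, 0.3]
width: 1.001
finger_force: 0.0
```

>>> play_rows:
  increments:
    - {"hand": 1,"x": 0.038,"y": 0.0034,"z": 0,"rx": 0,"ry": 0,"rz": 0}
    - {"hand": 1,"x": 0.038,"y": 0.0034,"z": 0,"rx": 0,"ry": 0,"rz": 0}
    - {"hand": 1,"x": 0.038,"y": 0.0034,"z": 0,"rx": 0,"ry": 0,"rz": 0}
    - {"hand": 1,"x": 0.038,"y": 0.0034,"z": 0,"rx": 0,"ry": 0,"rz": 0}
    - {"hand": 1,"x": 0.038,"y": 0.0034,"z": 0,"rx": 0,"ry": 0,"rz": 0}

```text
t: 34.43
tcp_pos: [0.5514, 0.2409, 0.2287]
ee_rot: [-2.127, -2.309, 0.006]
wrist_force: [1.5, 0.4, 0.2]
width: 0.996
finger_force: 0.0
```

>>> play_rows:
  increments:
    - {"hand": 1,"x": 0.038,"y": 0.0034,"z": 0,"rx": 0,"ry": 0,"rz": 0}
    - {"hand": 1,"x": 0.038,"y": 0.0034,"z": 0.03,"rx": 0,"ry": 0,"rz": 0}
    - {"hand": 1,"x": 0.038,"y": 0.0034,"z": 0.03,"rx": 0,"ry": 0,"rz": 0}
    - {"hand": 1,"x": 0,"y": 0,"z": 0.03,"rx": 0,"ry": 0,"rz": 0}
    - {"hand": 1,"x": 0,"y": 0,"z": 0,"rx": 0,"ry": 0,"rz": 0}

```text
t: 34.85
tcp_pos: [0.5468, 0.342, 0.1375]
ee_rot: [-2.12, -2.308, 0.031]
wrist_force: [-0.7, -1.3, -3.2]
width: 1.0
finger_force: 0.0
```

>>> play_rows:
  increments:
    - {"hand": 1,"x": 0,"y": 0,"z": 0,"rx": 0,"ry": 0,"rz": 0}
    - {"hand": 1,"x": 0,"y": 0,"z": 0,"rx": 0,"ry": 0,"rz": 0}
    - {"hand": 1,"x": 0,"y": 0,"z": 0,"rx": 0,"ry": 0,"rz": 0}

```text
t: 35.1
tcp_pos: [0.5553, 0.3425, 0.153]
ee_rot: [2.13, 2.307, 0.006]
wrist_force: [-0.1, -1.0, 1.3]
width: 1.0
finger_force: 0.0
```

Run:
```python
from h import *
W=grab("wrist","w8")
for c,s in blobs(W,(8,70,80),(22,200,255),60,6000)[0]: print(c,s[:5],onz(W,c,.03,True).round(3))
plan(.5575,.353,.040,94.5)
```

```text
[320.1 218.9] [ 292  187   58   66 2761] [0.554 0.353 0.03 ]
[515.8 462. ] [507 446  18  34 288] [0.815 0.075 0.03 ]
rz 0.1  x 0.0102 y 0.0027 z 0.1136 yaw 94.6 tilt -1.0 tcp [0.5556 0.3427 0.1536] q6 1.94 F [0.4 0.8 0.2] w 1.002 t 35.15
```

>>> play_rows:
  increments:
    - {"hand": 1,"x": 0.0102,"y": 0.001,"z": 0.03,"rx": 0,"ry": 0,"rz": 0}
    - {"hand": 1,"x": 0,"y": 0,"z": 0.035,"rx": 0,"ry": 0,"rz": 0}
    - {"hand": 1,"x": 0,"y": 0,"z": 0.03,"rx": 0,"ry": 0,"rz": 0}
    - {"hand": 1,"x": 0,"y": 0,"z": 0.018,"rx": 0,"ry": 0,"rz": 0}
    - {"hand": 1,"x": 0,"y": 0,"z": 0,"rx": 0,"ry": 0,"rz": 0}
  grip_force: 40

```text
t: 35.57
tcp_pos: [0.5519, 0.3512, 0.0335]
ee_rot: [-2.129, -2.307, 0.01]
wrist_force: [-0.2, 0.1, -0.2]
width: 1.002
finger_force: 0.0
```

>>> play_rows:
  increments:
    - {"hand": 0,"x": 0,"y": 0,"z": 0,"rx": 0,"ry": 0,"rz": 0}
    - {"hand": 0,"x": 0,"y": 0,"z": 0,"rx": 0,"ry": 0,"rz": 0}
    - {"hand": 0,"x": 0,"y": 0,"z": 0,"rx": 0,"ry": 0,"rz": 0}
    - {"hand": 0,"x": 0,"y": 0,"z": 0,"rx": 0,"ry": 0,"rz": 0}
    - {"hand": 0,"x": 0,"y": 0,"z": 0,"rx": 0,"ry": 0,"rz": 0}

```text
t: 35.98
tcp_pos: [0.5551, 0.3539, 0.0396]
ee_rot: [2.128, 2.309, 0.005]
wrist_force: [-3.5, -0.6, 9.2]
width: 0.315
finger_force: 38.5
```

>>> play_rows:
  increments:
    - {"hand": 0,"x": 0,"y": 0,"z": -0.03,"rx": 0,"ry": 0,"rz": 0}
    - {"hand": 0,"x": 0,"y": 0,"z": -0.04,"rx": 0,"ry": 0,"rz": 0}
    - {"hand": 0,"x": 0,"y": 0,"z": -0.04,"rx": 0,"ry": 0,"rz": 0}
    - {"hand": 0,"x": 0,"y": 0,"z": -0.04,"rx": 0,"ry": 0,"rz": 0}
    - {"hand": 0,"x": 0,"y": 0,"z": -0.04,"rx": 0,"ry": 0,"rz": 0}

```text
t: 36.4
tcp_pos: [0.5535, 0.3532, 0.2297]
ee_rot: [2.129, 2.31, 0.001]
wrist_force: [0.9, 0.5, -0.3]
width: 0.31
finger_force: 39.5
```

>>> play_rows:
  increments:
    - {"hand": 0,"x": 0,"y": 0,"z": 0,"rx": 0,"ry": 0,"rz": 0}
    - {"hand": 0,"x": 0,"y": 0,"z": 0,"rx": 0,"ry": 0,"rz": 0}
    - {"hand": 0,"x": 0,"y": 0,"z": 0,"rx": 0,"ry": 0,"rz": 0}

```text
t: 36.65
tcp_pos: [0.5541, 0.3534, 0.2276]
ee_rot: [2.129, 2.31, 0.002]
wrist_force: [-0.4, 0.9, -1.5]
width: 0.31
finger_force: 39.5
```

Run:
```python
from h import *
p=safe(-.07,.112); plan(*p,.058,94.5)
```

```text
rz 0.2  x -0.3319 y -0.0430 z 0.1696 yaw 94.7 tilt -1.0 tcp [0.5541 0.3534 0.2276] q6 1.96 F [-0.4  0.9 -1.5] w 0.31 t 36.65
```

>>> play_rows:
  increments:
    - {"hand": 0,"x": -0.0369,"y": -0.0048,"z": 0,"rx": 0,"ry": 0,"rz": 0}
    - {"hand": 0,"x": -0.0369,"y": -0.0048,"z": 0,"rx": 0,"ry": 0,"rz": 0}
    - {"hand": 0,"x": -0.0369,"y": -0.0048,"z": 0,"rx": 0,"ry": 0,"rz": 0}
    - {"hand": 0,"x": -0.0369,"y": -0.0048,"z": 0,"rx": 0,"ry": 0,"rz": 0}
    - {"hand": 0,"x": -0.0369,"y": -0.0048,"z": 0,"rx": 0,"ry": 0,"rz": 0}

```text
t: 37.07
tcp_pos: [0.543, 0.1657, 0.2239]
ee_rot: [-2.126, -2.308, 0.007]
wrist_force: [1.1, -0.1, -0.1]
width: 0.312
finger_force: 39.6
```

>>> play_rows:
  increments:
    - {"hand": 0,"x": -0.0369,"y": -0.0048,"z": 0,"rx": 0,"ry": 0,"rz": 0}
    - {"hand": 0,"x": -0.0369,"y": -0.0048,"z": 0,"rx": 0,"ry": 0,"rz": 0}
    - {"hand": 0,"x": -0.0369,"y": -0.0048,"z": 0,"rx": 0,"ry": 0,"rz": 0}
    - {"hand": 0,"x": -0.0369,"y": -0.0048,"z": 0,"rx": 0,"ry": 0,"rz": 0}
    - {"hand": 0,"x": 0,"y": 0,"z": 0,"rx": 0,"ry": 0,"rz": 0}

```text
t: 37.48
tcp_pos: [0.5361, 0.0126, 0.2241]
ee_rot: [-2.137, -2.301, 0.01]
wrist_force: [0.9, 1.1, -1.0]
width: 0.311
finger_force: 39.6
```

>>> play_rows:
  increments:
    - {"hand": 0,"x": 0,"y": 0,"z": 0,"rx": 0,"ry": 0,"rz": 0}
    - {"hand": 0,"x": 0,"y": 0,"z": 0,"rx": 0,"ry": 0,"rz": 0}
    - {"hand": 0,"x": 0,"y": 0,"z": 0,"rx": 0,"ry": 0,"rz": 0}

```text
t: 37.73
tcp_pos: [0.5372, 0.0199, 0.2258]
ee_rot: [-2.126, -2.31, 0.002]
wrist_force: [0.5, 0.3, -0.5]
width: 0.307
finger_force: 39.6
```

Run:
```python
from h import *
p=safe(-.07,.112); plan(*p,.058,94.5)
```

```text
rz 0.2  x -0.0007 y 0.0001 z 0.1678 yaw 94.7 tilt -1.0 tcp [0.5372 0.0199 0.2258] q6 1.4 F [ 0.5  0.3 -0.5] w 0.307 t 37.7333
```

>>> play_rows:
  increments:
    - {"hand": 0,"x": 0,"y": 0,"z": 0.025,"rx": 0,"ry": 0,"rz": 0}
    - {"hand": 0,"x": 0,"y": 0,"z": 0.03,"rx": 0,"ry": 0,"rz": 0}
    - {"hand": 0,"x": 0,"y": 0,"z": 0.03,"rx": 0,"ry": 0,"rz": 0}
    - {"hand": 0,"x": 0,"y": 0,"z": 0.03,"rx": 0,"ry": 0,"rz": 0}
    - {"hand": 0,"x": 0,"y": 0,"z": 0.02,"rx": 0,"ry": 0,"rz": 0}

```text
t: 38.15
tcp_pos: [0.5358, 0.0208, 0.0884]
ee_rot: [-2.123, -2.311, 0.004]
wrist_force: [-0.1, 0.7, -0.9]
width: 0.31
finger_force: 39.6
```

>>> play_rows:
  increments:
    - {"hand": 0,"x": 0,"y": 0,"z": 0.01,"rx": 0,"ry": 0,"rz": 0}
    - {"hand": 0,"x": 0,"y": 0,"z": 0.01,"rx": 0,"ry": 0,"rz": 0}
    - {"hand": 0,"x": 0,"y": 0,"z": 0.006,"rx": 0,"ry": 0,"rz": 0}
    - {"hand": 0,"x": 0,"y": 0,"z": 0.004,"rx": 0,"ry": 0,"rz": 0}
    - {"hand": 0,"x": 0,"y": 0,"z": 0,"rx": 0,"ry": 0,"rz": 0}

```text
t: 38.57
tcp_pos: [0.5382, 0.019, 0.0624]
ee_rot: [2.128, 2.31, 0.001]
wrist_force: [-0.3, -1.1, -1.1]
width: 0.305
finger_force: 39.6
```

>>> play_rows:
  increments:
    - {"hand": 0,"x": 0,"y": 0,"z": 0.002,"rx": 0,"ry": 0,"rz": 0}
    - {"hand": 0,"x": 0,"y": 0,"z": 0.002,"rx": 0,"ry": 0,"rz": 0}
    - {"hand": 0,"x": 0,"y": 0,"z": 0,"rx": 0,"ry": 0,"rz": 0}
    - {"hand": 0,"x": 0,"y": 0,"z": 0,"rx": 0,"ry": 0,"rz": 0}
    - {"hand": 0,"x": 0,"y": 0,"z": 0,"rx": 0,"ry": 0,"rz": 0}

```text
t: 38.98
tcp_pos: [0.5382, 0.0187, 0.0586]
ee_rot: [2.129, 2.31, 0.001]
wrist_force: [-0.3, -0.5, -0.5]
width: 0.311
finger_force: 39.6
```

>>> play_rows:
  increments:
    - {"hand": 0,"x": 0,"y": 0,"z": 0.0015,"rx": 0,"ry": 0,"rz": 0}
    - {"hand": 0,"x": 0,"y": 0,"z": 0.0015,"rx": 0,"ry": 0,"rz": 0}
    - {"hand": 0,"x": 0,"y": 0,"z": 0,"rx": 0,"ry": 0,"rz": 0}
    - {"hand": 0,"x": 0,"y": 0,"z": 0,"rx": 0,"ry": 0,"rz": 0}

```text
t: 39.32
tcp_pos: [0.5383, 0.0186, 0.0568]
ee_rot: [2.128, 2.309, 0.001]
wrist_force: [-1.4, -0.1, 5.2]
width: 0.31
finger_force: 40.0
```

>>> play_rows:
  increments:
    - {"hand": 0.7,"x": 0,"y": 0,"z": 0,"rx": 0,"ry": 0,"rz": 0}
    - {"hand": 0.7,"x": 0,"y": 0,"z": 0,"rx": 0,"ry": 0,"rz": 0}
    - {"hand": 0.7,"x": 0,"y": 0,"z": 0,"rx": 0,"ry": 0,"rz": 0}
    - {"hand": 0.7,"x": 0,"y": 0,"z": 0,"rx": 0,"ry": 0,"rz": 0}
    - {"hand": 0.7,"x": 0,"y": 0,"z": -0.02,"rx": 0,"ry": 0,"rz": 0}

```text
t: 39.73
tcp_pos: [0.5342, 0.0191, 0.0706]
ee_rot: [-2.124, -2.305, 0.009]
wrist_force: [-0.9, -0.0, -0.4]
width: 0.701
finger_force: 0.0
```

>>> play_rows:
  increments:
    - {"hand": 0.7,"x": 0,"y": 0,"z": -0.04,"rx": 0,"ry": 0,"rz": 0}
    - {"hand": 0.7,"x": 0,"y": 0,"z": -0.04,"rx": 0,"ry": 0,"rz": 0}
    - {"hand": 0.7,"x": 0,"y": 0,"z": -0.04,"rx": 0,"ry": 0,"rz": 0}
    - {"hand": 0.7,"x": 0,"y": 0,"z": -0.04,"rx": 0,"ry": 0,"rz": 0}
    - {"hand": 0.7,"x": 0,"y": 0,"z": -0.04,"rx": 0,"ry": 0,"rz": 0}

```text
t: 40.15
tcp_pos: [0.5374, 0.0188, 0.2768]
ee_rot: [-2.129, -2.31, 0.0]
wrist_force: [0.6, -0.6, 1.0]
width: 0.699
finger_force: 0.0
```

>>> play_rows:
  increments:
    - {"hand": 0.5,"x": -0.035,"y": -0.01,"z": -0.01,"rx": 0,"ry": 0,"rz": 0}
    - {"hand": 0.5,"x": -0.035,"y": -0.01,"z": -0.01,"rx": 0,"ry": 0,"rz": 0}
    - {"hand": 0.5,"x": -0.035,"y": -0.01,"z": -0.01,"rx": 0,"ry": 0,"rz": 0}
    - {"hand": 0.5,"x": 0,"y": 0,"z": 0,"rx": 0,"ry": 0,"rz": 0}
    - {"hand": 0.5,"x": 0,"y": 0,"z": 0,"rx": 0,"ry": 0,"rz": 0}

```text
t: 40.57
tcp_pos: [0.5166, -0.0901, 0.3057]
ee_rot: [2.133, 2.305, 0.001]
wrist_force: [0.6, -0.2, -0.5]
width: 0.501
finger_force: 0.0
```

Run:
```python
from h import *
st()
W=grab("wrist"); S=grab("scene"); T=grab("top"); labels(S,False)
cv2.imwrite("pics/m2.png",np.vstack([np.hstack([cv2.resize(f,(400,300),interpolation=cv2.INTER_AREA) for f in (S["color"][190:400,200:480],T["color"][100:340,250:570])]),np.hstack([cv2.resize(S["color"],(400,300)),cv2.resize(W["color"],(400,300),interpolation=cv2.INTER_AREA)])])[:,:,::-1])
```

```text
tcp [ 0.5166 -0.0901  0.3057] yaw 94.5 F [ 0.6 -0.2 -0.5] w 0.501 q [-0.3   0.08  0.28  1.77  0.    1.19] t 40.5667
label [335.5   4.1] 42 c [672.9 653.3] long 47.0 @ 61.4 short 12.6
label [172.7  22.4] 216 c [224.3 658. ] long 104.5 @ 71.0 short 64.3
label [284.7  16.9] 68 c [542.6 636.4] long 63.2 @ 51.6 short 15.8
label [396.3 135.4] 45 c [772.1 240.6] long 45.6 @ 40.8 short 5.4
label [322.5 301.2] 114 c [ 549.7 -143.3] long 27.6 @ 4.1 short 18.7
label [327.3 327.7] 121 c [ 553.4 -200.9] long 28.3 @ 4.9 short 18.6
```

View pics/m2.png

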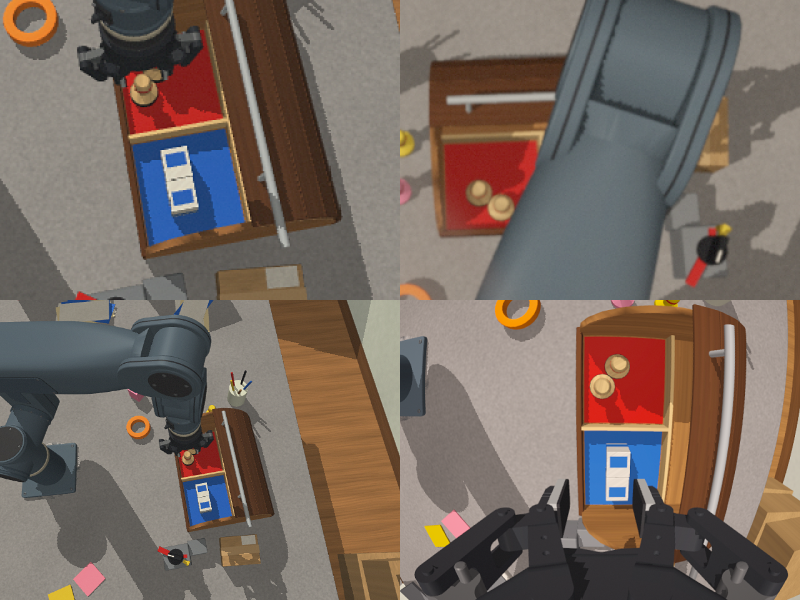

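Run:
```python
from h import *
W=grab("wrist","w9")
M=np.linalg.inv(np.array([[np.cos(YW),-np.sin(YW)],[np.sin(YW),np.cos(YW)]]))
cv2.imwrite("pics/w9c.png",cv2.resize(W["color"][30:230,270:470],(600,600),interpolation=cv2.INTER_CUBIC)[:,:,::-1])
for p in((323,138),(347,106)):
    for z in(.02,.087):
        q=onz(W,p,z,True); print(p,z,q.round(4),"safe",(M@(q[:2]-O)).round(4))
```

```text
(323, 138) 0.02 [ 0.5121 -0.0191  0.02  ] safe [-0.098   0.0756]
(323, 138) 0.087 [ 0.512  -0.0189  0.087 ] safe [-0.0981  0.0758]
(347, 106) 0.02 [0.536  0.0201 0.02  ] safe [-0.0712  0.1129]
(347, 106) 0.087 [0.5322 0.0141 0.087 ] safe [-0.0755  0.1073]
```

View pics/w9c.png

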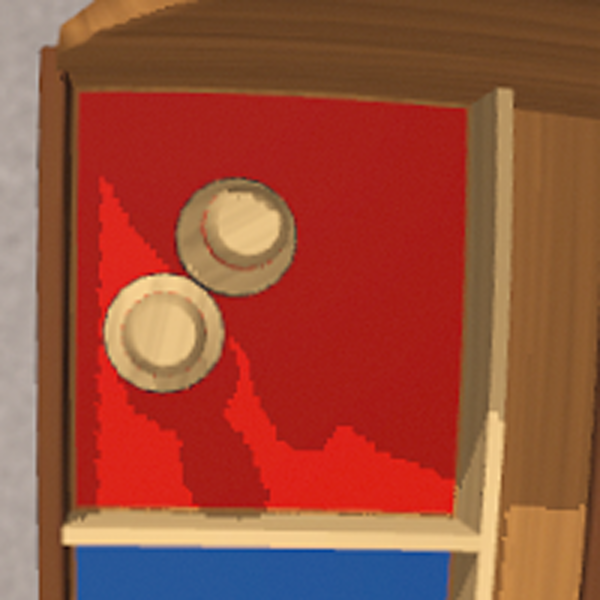

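Run:
```python
from h import *
plan(.653,-.0854,.205,94.4)
```

```text
rz 0.4  x -0.0087 y 0.1363 z 0.0993 yaw 94.8 tilt -1.0 tcp [ 0.5164 -0.0872  0.3043] q6 1.19 F [ 0.3 -0.2 -0.6] w 0.501 t 40.7667
```

>>> play_rows:
  increments:
    - {"hand": 0.5,"x": -0.0022,"y": 0.0341,"z": 0,"rx": 0,"ry": 0,"rz": 0.4}
    - {"hand": 0.5,"x": -0.0022,"y": 0.0341,"z": 0,"rx": 0,"ry": 0,"rz": 0}
    - {"hand": 0.5,"x": -0.0022,"y": 0.0341,"z": 0,"rx": 0,"ry": 0,"rz": 0}
    - {"hand": 0.5,"x": -0.0022,"y": 0.0341,"z": 0,"rx": 0,"ry": 0,"rz": 0}
    - {"hand": 0.5,"x": 0,"y": 0,"z": 0,"rx": 0,"ry": 0,"rz": 0}

```text
t: 41.18
tcp_pos: [0.6591, -0.0852, 0.2951]
ee_rot: [-2.128, -2.3, 0.005]
wrist_force: [-0.3, -1.0, -3.9]
width: 0.504
finger_force: 0.0
```

>>> play_rows:
  increments:
    - {"hand": 0.5,"x": 0,"y": 0,"z": 0.02,"rx": 0,"ry": 0,"rz": 0}
    - {"hand": 0.5,"x": 0,"y": 0,"z": 0,"rx": 0,"ry": 0,"rz": 0}
    - {"hand": 0.5,"x": 0,"y": 0,"z": 0,"rx": 0,"ry": 0,"rz": 0}
    - {"hand": 0.5,"x": 0,"y": 0,"z": 0,"rx": 0,"ry": 0,"rz": 0}

```text
t: 41.52
tcp_pos: [0.6528, -0.0858, 0.286]
ee_rot: [2.136, 2.304, 0.0]
wrist_force: [-0.1, 0.3, -0.3]
width: 0.499
finger_force: 0.0
```

Run:
```python
from h import *
plan(.653,-.0854,.205,94.4)
W=grab("wrist","w10")
```

```text
rz -0.1  x 0.0004 y 0.0003 z 0.0810 yaw 94.3 tilt -1.0 tcp [ 0.6528 -0.0858  0.286 ] q6 1.26 F [-0.1  0.3 -0.3] w 0.499 t 41.5167
```

View pics/w10.png

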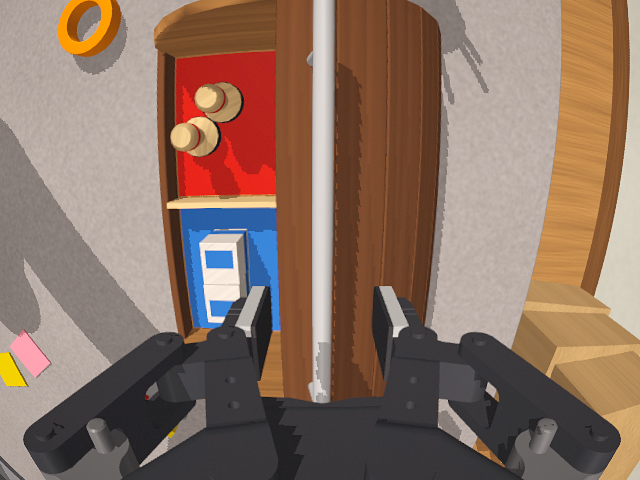

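>>> play_rows:
  increments:
    - {"hand": 0.5,"x": 0,"y": 0,"z": 0.03,"rx": 0,"ry": 0,"rz": 0}
    - {"hand": 0.5,"x": 0,"y": 0,"z": 0.03,"rx": 0,"ry": 0,"rz": 0}
    - {"hand": 0.5,"x": 0,"y": 0,"z": 0.02,"rx": 0,"ry": 0,"rz": 0}
    - {"hand": 0.5,"x": 0,"y": 0,"z": 0,"rx": 0,"ry": 0,"rz": 0}
    - {"hand": 0,"x": 0,"y": 0,"z": 0,"rx": 0,"ry": 0,"rz": 0}
  grip_force: 50

```text
t: 41.98
tcp_pos: [0.6524, -0.0865, 0.2058]
ee_rot: [-2.137, -2.302, 0.0]
wrist_force: [0.2, 0.5, 0.2]
width: 0.374
finger_force: 0.0
```

>>> play_rows:
  increments:
    - {"hand": 0,"x": 0,"y": 0,"z": 0,"rx": 0,"ry": 0,"rz": 0}
    - {"hand": 0,"x": 0,"y": 0,"z": 0,"rx": 0,"ry": 0,"rz": 0}
    - {"hand": 0,"x": 0,"y": 0,"z": 0,"rx": 0,"ry": 0,"rz": 0}
    - {"hand": 0,"x": 0,"y": 0,"z": 0,"rx": 0,"ry": 0,"rz": 0}

```text
t: 42.32
tcp_pos: [0.6532, -0.0871, 0.209]
ee_rot: [2.135, 2.3, 0.001]
wrist_force: [-5.4, 0.3, 6.2]
width: 0.12
finger_force: 49.0
```

>>> play_rows:
  increments:
    - {"hand": 0,"x": 0,"y": -0.0123,"z": -0.002,"rx": 0,"ry": 0,"rz": 0}
    - {"hand": 0,"x": 0,"y": -0.0125,"z": -0.0012,"rx": 0,"ry": 0,"rz": 0}
    - {"hand": 0,"x": 0,"y": -0.0127,"z": -0.0004,"rx": 0,"ry": 0,"rz": 0}
    - {"hand": 0,"x": 0,"y": -0.0127,"z": 0,"rx": 0,"ry": 0,"rz": 0}
    - {"hand": 0,"x": 0,"y": -0.0126,"z": 0.0012,"rx": 0,"ry": 0,"rz": 0}

```text
t: 42.73
tcp_pos: [0.5961, -0.0912, 0.2133]
ee_rot: [2.127, 2.294, 0.018]
wrist_force: [5.4, 2.5, 5.3]
width: 0.116
finger_force: 49.2
```

>>> play_rows:
  increments:
    - {"hand": 0,"x": 0,"y": -0.0126,"z": 0.002,"rx": 0,"ry": 0,"rz": 0}
    - {"hand": 0,"x": 0,"y": -0.0124,"z": 0.0028,"rx": 0,"ry": 0,"rz": 0}
    - {"hand": 0,"x": 0,"y": -0.0122,"z": 0.0037,"rx": 0,"ry": 0,"rz": 0}
    - {"hand": 0,"x": 0,"y": -0.0119,"z": 0.0044,"rx": 0,"ry": 0,"rz": 0}
    - {"hand": 0,"x": 0,"y": -0.0116,"z": 0.0053,"rx": 0,"ry": 0,"rz": 0}

```text
t: 43.15
tcp_pos: [0.5345, -0.0955, 0.1945]
ee_rot: [2.129, 2.296, 0.016]
wrist_force: [2.7, 3.8, 5.8]
width: 0.113
finger_force: 52.6
```

Run:
```python
from h import *
st()
```

```text
tcp [ 0.5345 -0.0955  0.1945] yaw 94.3 F [2.7 3.8 5.8] w 0.113 q [-0.3   0.07  0.05  1.54  0.    1.19] t 43.15
```

Smooth. I'll continue down the arc.

>>> play_rows:
  increments:
    - {"hand": 0,"x": 0,"y": -0.0112,"z": 0.006,"rx": 0,"ry": 0,"rz": 0}
    - {"hand": 0,"x": 0,"y": -0.0108,"z": 0.0068,"rx": 0,"ry": 0,"rz": 0}
    - {"hand": 0,"x": 0,"y": -0.0103,"z": 0.0075,"rx": 0,"ry": 0,"rz": 0}
    - {"hand": 0,"x": 0,"y": -0.0098,"z": 0.0081,"rx": 0,"ry": 0,"rz": 0}
    - {"hand": 0,"x": 0,"y": -0.0092,"z": 0.0087,"rx": 0,"ry": 0,"rz": 0}

```text
t: 43.57
tcp_pos: [0.4825, -0.0992, 0.1563]
ee_rot: [2.131, 2.298, 0.013]
wrist_force: [0.9, 3.5, 6.2]
width: 0.113
finger_force: 55.0
```

>>> play_rows:
  increments:
    - {"hand": 0,"x": 0,"y": -0.0086,"z": 0.0094,"rx": 0,"ry": 0,"rz": 0}
    - {"hand": 0,"x": 0,"y": -0.0079,"z": 0.0099,"rx": 0,"ry": 0,"rz": 0}
    - {"hand": 0,"x": 0,"y": -0.0073,"z": 0.0104,"rx": 0,"ry": 0,"rz": 0}
    - {"hand": 0,"x": 0,"y": -0.0066,"z": 0.0109,"rx": 0,"ry": 0,"rz": 0}
    - {"hand": 0,"x": 0,"y": -0.0058,"z": 0.0113,"rx": 0,"ry": 0,"rz": 0}

```text
t: 43.98
tcp_pos: [0.4454, -0.1018, 0.1033]
ee_rot: [2.133, 2.3, 0.01]
wrist_force: [-0.1, 2.9, 4.0]
width: 0.12
finger_force: 57.7
```

>>> play_rows:
  increments:
    - {"hand": 0,"x": 0,"y": -0.005,"z": 0.0116,"rx": 0,"ry": 0,"rz": 0}
    - {"hand": 0,"x": 0,"y": -0.0043,"z": 0.012,"rx": 0,"ry": 0,"rz": 0}
    - {"hand": 0,"x": 0,"y": -0.0035,"z": 0.0122,"rx": 0,"ry": 0,"rz": 0}
    - {"hand": 0,"x": 0,"y": -0.0025,"z": 0.0125,"rx": 0,"ry": 0,"rz": 0}
    - {"hand": 0,"x": 0,"y": 0,"z": 0,"rx": 0,"ry": 0,"rz": 0}

```text
t: 44.4
tcp_pos: [0.4285, -0.1029, 0.0517]
ee_rot: [2.136, 2.302, 0.005]
wrist_force: [2.7, 2.3, -3.7]
width: 0.115
finger_force: 59.0
```

Run:
```python
from h import *
st()
```

```text
tcp [ 0.4285 -0.1029  0.0517] yaw 94.3 F [ 2.7  2.3 -3.7] w 0.115 q [-0.39 -0.14 -0.44  1.27  0.    1.11] t 44.4
```

>>> play_rows:
  increments:
    - {"hand": 0,"x": 0,"y": 0,"z": 0.004,"rx": 0,"ry": 0,"rz": 0}
    - {"hand": 0,"x": 0,"y": 0,"z": 0.004,"rx": 0,"ry": 0,"rz": 0}
    - {"hand": 0,"x": 0,"y": 0,"z": 0.004,"rx": 0,"ry": 0,"rz": 0}
    - {"hand": 0,"x": 0,"y": 0,"z": 0,"rx": 0,"ry": 0,"rz": 0}
    - {"hand": 0,"x": 0,"y": 0,"z": 0,"rx": 0,"ry": 0,"rz": 0}

```text
t: 44.82
tcp_pos: [0.4283, -0.1032, 0.0489]
ee_rot: [2.135, 2.302, 0.002]
wrist_force: [-16.7, 9.9, 39.2]
width: 0.115
finger_force: 64.3
```

>>> play_rows:
  increments:
    - {"hand": 0,"x": 0,"y": 0,"z": -0.008,"rx": 0,"ry": 0,"rz": 0}
    - {"hand": 0.45,"x": 0,"y": 0,"z": 0,"rx": 0,"ry": 0,"rz": 0}
    - {"hand": 0.45,"x": 0,"y": 0,"z": 0,"rx": 0,"ry": 0,"rz": 0}
    - {"hand": 0.45,"x": 0,"y": 0,"z": 0,"rx": 0,"ry": 0,"rz": 0}
    - {"hand": 0.45,"x": 0,"y": 0,"z": -0.02,"rx": 0,"ry": 0,"rz": 0}

```text
t: 45.23
tcp_pos: [0.4244, -0.1027, 0.0639]
ee_rot: [-2.132, -2.297, 0.006]
wrist_force: [-1.4, 0.5, -0.0]
width: 0.446
finger_force: 0.0
```

>>> play_rows:
  increments:
    - {"hand": 0.45,"x": 0,"y": 0,"z": -0.04,"rx": 0,"ry": 0,"rz": 0}
    - {"hand": 0.45,"x": 0,"y": 0,"z": -0.04,"rx": 0,"ry": 0,"rz": 0}
    - {"hand": 0.45,"x": 0,"y": 0,"z": -0.04,"rx": 0,"ry": 0,"rz": 0}
    - {"hand": 0.45,"x": 0,"y": 0,"z": -0.04,"rx": 0,"ry": 0,"rz": 0}
    - {"hand": 0.45,"x": 0,"y": 0,"z": -0.01,"rx": 0,"ry": 0,"rz": 0}

```text
t: 45.65
tcp_pos: [0.4302, -0.1051, 0.2447]
ee_rot: [2.13, 2.295, 0.005]
wrist_force: [0.4, -0.2, 0.8]
width: 0.45
finger_force: 0.0
```

>>> play_rows:
  increments:
    - {"hand": 0.6,"x": -0.04,"y": 0.0026,"z": 0,"rx": 0,"ry": 0,"rz": 0}
    - {"hand": 0.6,"x": -0.04,"y": 0.0026,"z": 0,"rx": 0,"ry": 0,"rz": 0}
    - {"hand": 0.6,"x": -0.04,"y": 0.0026,"z": 0,"rx": 0,"ry": 0,"rz": 0}
    - {"hand": 0.6,"x": -0.04,"y": 0.0026,"z": 0,"rx": 0,"ry": 0,"rz": 0}
    - {"hand": 0.6,"x": -0.04,"y": 0.0026,"z": 0,"rx": 0,"ry": 0,"rz": 0}

```text
t: 46.07
tcp_pos: [0.4553, -0.3044, 0.2369]
ee_rot: [-2.137, -2.302, 0.001]
wrist_force: [0.9, 0.2, 0.7]
width: 0.602
finger_force: 0.0
```

>>> play_rows:
  increments:
    - {"hand": 0.6,"x": -0.04,"y": 0,"z": 0,"rx": 0,"ry": 0,"rz": -7}
    - {"hand": 0.6,"x": 0,"y": 0,"z": 0,"rx": 0,"ry": 0,"rz": -7}
    - {"hand": 0.6,"x": 0,"y": 0,"z": 0,"rx": 0,"ry": 0,"rz": -7}
    - {"hand": 0.6,"x": 0,"y": 0,"z": 0,"rx": 0,"ry": 0,"rz": -7}
    - {"hand": 0.6,"x": 0,"y": 0,"z": 0,"rx": 0,"ry": 0,"rz": -7}

```text
t: 46.48
tcp_pos: [0.458, -0.3429, 0.2362]
ee_rot: [-1.338, -2.84, -0.0]
wrist_force: [-0.1, -0.1, 0.2]
width: 0.597
finger_force: 0.0
```

>>> play_rows:
  increments:
    - {"hand": 0.6,"x": 0,"y": 0,"z": 0,"rx": 0,"ry": 0,"rz": -7}
    - {"hand": 0.6,"x": 0,"y": 0,"z": 0,"rx": 0,"ry": 0,"rz": -7}
    - {"hand": 0.6,"x": 0,"y": 0,"z": 0,"rx": 0,"ry": 0,"rz": -7}
    - {"hand": 0.6,"x": 0,"y": 0,"z": 0,"rx": 0,"ry": 0,"rz": -7}
    - {"hand": 0.6,"x": 0,"y": 0,"z": 0,"rx": 0,"ry": 0,"rz": 0}

```text
t: 46.9
tcp_pos: [0.4581, -0.3423, 0.2366]
ee_rot: [-0.616, -3.079, -0.0]
wrist_force: [0.5, 0.1, -0.2]
width: 0.605
finger_force: 0.0
```

Run:
```python
from h import *
plan(.445,-.354,.118,159.5)
W=grab("wrist","w11"); S=grab("scene")
cv2.imwrite("pics/m3.png",np.hstack([cv2.resize(W["color"],(400,300),interpolation=cv2.INTER_AREA),cv2.resize(S["color"][180:420,180:480],(400,320))[:300]])[:,:,::-1])
```

```text
rz -2.1  x 0.0082 y -0.0155 z 0.1186 yaw 157.4 tilt -1.0 tcp [ 0.4581 -0.3423  0.2366] q6 -0.36 F [ 0.5  0.1 -0.2] w 0.605 t 46.9
```

View pics/m3.png

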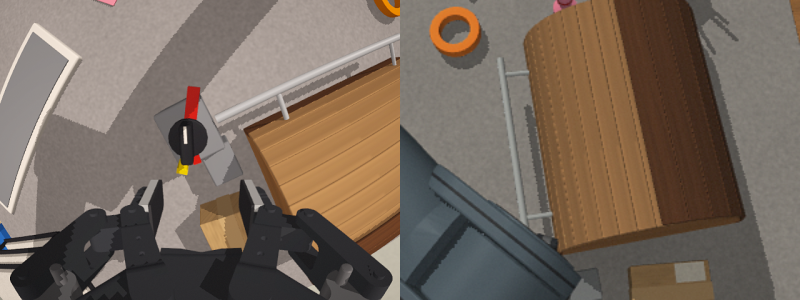

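>>> play_rows:
  increments:
    - {"hand": 0.7,"x": 0.008,"y": -0.0155,"z": 0,"rx": 0,"ry": 0,"rz": -2}
    - {"hand": 0.7,"x": 0,"y": 0,"z": 0.03,"rx": 0,"ry": 0,"rz": 0}
    - {"hand": 0.7,"x": 0,"y": 0,"z": 0.025,"rx": 0,"ry": 0,"rz": 0}
    - {"hand": 0.7,"x": 0,"y": 0,"z": 0.015,"rx": 0,"ry": 0,"rz": 0}
    - {"hand": 0.7,"x": 0,"y": 0,"z": 0,"rx": 0,"ry": 0,"rz": 0}
  grip_force: 60

```text
t: 47.42
tcp_pos: [0.4428, -0.3513, 0.1628]
ee_rot: [-0.568, -3.082, -0.008]
wrist_force: [-1.2, -0.3, -1.4]
width: 0.703
finger_force: 0.0
```

>>> play_rows:
  increments:
    - {"hand": 0.7,"x": 0,"y": 0,"z": 0,"rx": 0,"ry": 0,"rz": 0}
    - {"hand": 0.7,"x": 0,"y": 0,"z": 0,"rx": 0,"ry": 0,"rz": 0}
    - {"hand": 0.7,"x": 0,"y": 0,"z": 0,"rx": 0,"ry": 0,"rz": 0}

```text
t: 47.67
tcp_pos: [0.4458, -0.354, 0.17]
ee_rot: [0.566, 3.087, -0.003]
wrist_force: [0.6, -0.6, -0.3]
width: 0.698
finger_force: 0.0
```

Run:
```python
from h import *
plan(.445,-.354,.118,159.5)
```

```text
rz -0.3  x 0.0007 y -0.0003 z 0.0520 yaw 159.2 tilt -1.0 tcp [ 0.4458 -0.354   0.17  ] q6 -0.43 F [ 0.6 -0.6 -0.3] w 0.698 t 47.6667
```

>>> play_rows:
  increments:
    - {"hand": 0.7,"x": 0,"y": 0,"z": 0.025,"rx": 0,"ry": 0,"rz": -0.3}
    - {"hand": 0.7,"x": 0,"y": 0,"z": 0.017,"rx": 0,"ry": 0,"rz": 0}
    - {"hand": 0.7,"x": 0,"y": 0,"z": 0.01,"rx": 0,"ry": 0,"rz": 0}
    - {"hand": 0.7,"x": 0,"y": 0,"z": 0,"rx": 0,"ry": 0,"rz": 0}
    - {"hand": 0.3,"x": 0,"y": 0,"z": 0,"rx": 0,"ry": 0,"rz": 0}

```text
t: 48.08
tcp_pos: [0.4451, -0.3532, 0.1165]
ee_rot: [0.557, 3.092, -0.0]
wrist_force: [0.4, -0.6, 0.1]
width: 0.574
finger_force: 0.0
```

>>> play_rows:
  increments:
    - {"hand": 0,"x": 0,"y": 0,"z": 0,"rx": 0,"ry": 0,"rz": 0}
    - {"hand": 0,"x": 0,"y": 0,"z": 0,"rx": 0,"ry": 0,"rz": 0}
    - {"hand": 0,"x": 0,"y": 0,"z": 0,"rx": 0,"ry": 0,"rz": 0}
    - {"hand": 0,"x": 0,"y": 0,"z": 0,"rx": 0,"ry": 0,"rz": 0}
    - {"hand": 0,"x": 0,"y": 0,"z": 0,"rx": 0,"ry": 0,"rz": 0}

```text
t: 48.5
tcp_pos: [0.4456, -0.3543, 0.1178]
ee_rot: [0.557, 3.089, -0.004]
wrist_force: [-0.1, -0.2, 3.4]
width: 0.151
finger_force: 60.5
```

>>> play_rows:
  increments:
    - {"hand": 0,"x": 0,"y": 0,"z": 0.008,"rx": 0,"ry": 0,"rz": 0}
    - {"hand": 0,"x": 0,"y": 0,"z": 0.008,"rx": 0,"ry": 0,"rz": 0}
    - {"hand": 0,"x": 0,"y": 0,"z": 0.002,"rx": 0,"ry": 0,"rz": 0}
    - {"hand": 0,"x": 0,"y": 0,"z": 0,"rx": 0,"ry": 0,"rz": 0}
    - {"hand": 0,"x": 0,"y": 0,"z": 0,"rx": 0,"ry": 0,"rz": 0}

```text
t: 48.92
tcp_pos: [0.4462, -0.3549, 0.1091]
ee_rot: [0.556, 3.085, -0.01]
wrist_force: [-10.1, 7.6, 36.0]
width: 0.15
finger_force: 66.1
```

Fully pressed: 8.7 mm down at 36 N. Now I'll turn it back.

>>> play_rows:
  increments:
    - {"hand": 0,"x": 0,"y": 0,"z": 0,"rx": 0,"ry": 0,"rz": 6}
    - {"hand": 0,"x": 0,"y": 0,"z": 0,"rx": 0,"ry": 0,"rz": 6}
    - {"hand": 0,"x": 0,"y": 0,"z": 0,"rx": 0,"ry": 0,"rz": 6}
    - {"hand": 0,"x": 0,"y": 0,"z": 0,"rx": 0,"ry": 0,"rz": 6}
    - {"hand": 0,"x": 0,"y": 0,"z": 0,"rx": 0,"ry": 0,"rz": 6}

```text
t: 49.33
tcp_pos: [0.446, -0.3549, 0.1091]
ee_rot: [1.342, 2.831, -0.008]
wrist_force: [-11.1, 6.9, 35.4]
width: 0.152
finger_force: 66.2
```

>>> play_rows:
  increments:
    - {"hand": 0,"x": 0,"y": 0,"z": 0,"rx": 0,"ry": 0,"rz": 6}
    - {"hand": 0,"x": 0,"y": 0,"z": 0,"rx": 0,"ry": 0,"rz": 6}
    - {"hand": 0,"x": 0,"y": 0,"z": 0,"rx": 0,"ry": 0,"rz": 6}
    - {"hand": 0,"x": 0,"y": 0,"z": 0,"rx": 0,"ry": 0,"rz": 6}
    - {"hand": 0,"x": 0,"y": 0,"z": 0,"rx": 0,"ry": 0,"rz": 6}

```text
t: 49.75
tcp_pos: [0.4459, -0.3548, 0.1091]
ee_rot: [2.028, 2.387, -0.004]
wrist_force: [-10.6, 8.2, 36.1]
width: 0.153
finger_force: 66.2
```

>>> play_rows:
  increments:
    - {"hand": 0,"x": 0,"y": 0,"z": 0,"rx": 0,"ry": 0,"rz": 2}
    - {"hand": 0,"x": 0,"y": 0,"z": 0,"rx": 0,"ry": 0,"rz": 0}
    - {"hand": 0,"x": 0,"y": 0,"z": 0,"rx": 0,"ry": 0,"rz": 0}

```text
t: 50.0
tcp_pos: [0.4459, -0.3548, 0.1091]
ee_rot: [2.064, 2.356, -0.004]
wrist_force: [-9.8, 8.4, 36.3]
width: 0.151
finger_force: 66.2
```

Run:
```python
from h import *
st()
```

```text
tcp [ 0.4459 -0.3548  0.1091] yaw 97.6 F [-9.8  8.4 36.3] w 0.151 q [-0.79  0.16 -0.02  1.38 -0.    0.65] t 50.0
```

Latch is at about 0.06 rad. I'll let the knob rise, release it and retreat.

>>> play_rows:
  increments:
    - {"hand": 0,"x": 0,"y": 0,"z": -0.009,"rx": 0,"ry": 0,"rz": 0}
    - {"hand": 0,"x": 0,"y": 0,"z": -0.009,"rx": 0,"ry": 0,"rz": 0}
    - {"hand": 0,"x": 0,"y": 0,"z": 0,"rx": 0,"ry": 0,"rz": 0}
    - {"hand": 0.6,"x": 0,"y": 0,"z": 0,"rx": 0,"ry": 0,"rz": 0}
    - {"hand": 0.6,"x": 0,"y": 0,"z": 0,"rx": 0,"ry": 0,"rz": 0}

```text
t: 50.42
tcp_pos: [0.4446, -0.3524, 0.1154]
ee_rot: [-2.069, -2.362, -0.001]
wrist_force: [0.6, 0.6, -0.3]
width: 0.423
finger_force: 0.0
```

>>> play_rows:
  increments:
    - {"hand": 0.6,"x": 0,"y": 0,"z": 0,"rx": 0,"ry": 0,"rz": 0}
    - {"hand": 0.6,"x": 0,"y": 0,"z": -0.03,"rx": 0,"ry": 0,"rz": 0}
    - {"hand": 0.6,"x": 0,"y": 0,"z": -0.03,"rx": 0,"ry": 0,"rz": 0}
    - {"hand": 0.6,"x": 0,"y": 0,"z": -0.03,"rx": 0,"ry": 0,"rz": 0}
    - {"hand": 0.6,"x": 0,"y": 0,"z": -0.03,"rx": 0,"ry": 0,"rz": 0}

```text
t: 50.83
tcp_pos: [0.4444, -0.3523, 0.2362]
ee_rot: [-2.068, -2.361, -0.001]
wrist_force: [1.1, 0.1, -0.3]
width: 0.599
finger_force: 0.0
```

>>> play_rows:
  increments:
    - {"hand": 0.6,"x": -0.02,"y": 0,"z": -0.02,"rx": 0,"ry": 0,"rz": 0}
    - {"hand": 0.6,"x": 0,"y": 0,"z": 0,"rx": 0,"ry": 0,"rz": 0}
    - {"hand": 0.6,"x": 0,"y": 0,"z": 0,"rx": 0,"ry": 0,"rz": 0}

```text
t: 51.08
tcp_pos: [0.4481, -0.3737, 0.2569]
ee_rot: [2.07, 2.361, 0.0]
wrist_force: [-0.4, 0.4, -2.0]
width: 0.603
finger_force: 0.0
```

Run:
```python
from h import *
st()
W=grab("wrist","w12")
```

```text
tcp [ 0.4481 -0.3737  0.2569] yaw 97.5 F [-0.4  0.4 -2. ] w 0.603 q [-0.81  0.21  0.33  1.69  0.    0.63] t 51.0833
```

View pics/w12.png

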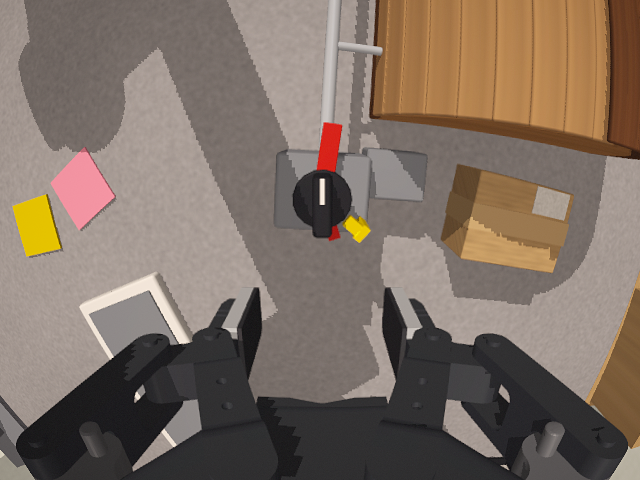

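The red tongue at (328,148) lies over the bar's end, the cover is shut, and the gripper is clear.

```bash
python3 -c "
from bench import finish_job
print(finish_job())"
```

```text
the job is handed in; nothing more can be done
None
```

I handed the job in at about 51 s: both stamps stand on the red mat, both cartons on the blue mat, the cover is shut, and the knob is turned back with the tongue over the bar. The hand-in returned no verdict.

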